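# Set up the calibration bench: settle the rocking phantom blocks, hang the absorbers

### The job

Get the X-ray calibration bench ready: steady every rocking phantom block and set it flat blue side down on a marked place of the grey exposure board, one per place (any place), centred and with its length along the row, and hang both absorber plates by their orange handles across the two prongs of the hook stand. When all of that is in place, swing the red-ball lever fully over to ready. Leave the tape roll, the blue packs and the dish where they are.

Things in the scene. Friction and masses are not known exactly. Their poses are not given: they have to be found in the camera images.
- block_a_mid (a point): Beige phantom block A (may be absent): solid D-section loaf, 60 mm long (x) between flat parallel ends, round back of radius 42 mm, one flat side 66 mm wide with a blue sheet. Point: on the axis of the round back, half-way along, 26 mm from the flat side. -z is the way the flat side faces; a steel plug (28 mm disc in both ends) lies towards +y. About 0.6 kg.
- block_b_mid (a point): Darker beige block B, shaped like A (may be absent). The heavy plug makes each block lopsided: off its flat side it lies on its round back, point 42 mm up, x level, plug low, flat side turned about 80 degrees from facing down, and rocks about that pose at a touch, dying out in a few seconds. Grip it by its ends.
- block_c_mid (a point): Pale cream block C, shaped like A (may be absent). Flat side down a block stands with z up, 68 mm high, 84 mm wide (y); let go within about 30 degrees of that it settles flat, tipped more than 40 degrees towards the plug it rolls back onto its round back.
- place0 (a point): Centre, on the top face, of the place nearest the robot of three in a row, 125 mm apart, on the fixed grey exposure board (360 x 150 mm, 10 mm thick). Each place is white with a yellow border, 66 x 94 mm. x runs along the row (and so along the length of a block set there), z up.
- place1 (a point): Centre of the middle place, otherwise as place0.
- place2 (a point): Centre of the place farthest from the robot, otherwise as place0.
- absorber_1_handle (a point): Middle of the handle of the absorber with the copper window: a level orange bar 12 mm thick, 106 mm long (y), with a square grip (16 mm, 36 mm long) at its middle, on posts 98 mm apart; 60 mm gap from bar to plate. Plate 110 mm wide (y), 8 mm thick (x), same from both sides, 0.38 kg, on two feet 70 mm long (x). Bar 150 mm above the feet's underside, nothing above it. z up.
- absorber_2_handle (a point): Middle of the handle of the absorber with the dark window, otherwise the same as absorber_1.
- hook_far (a point): Far resting point for the middle of a hung absorber's bar, bar along y: 252 mm above the bench, in a slight dip of two steel prongs (8 mm thick, 60 mm apart in y) of the fixed hook stand. Prongs run along x to upturned red tips 130 mm to -x, whose tops are 10 mm above this point; crossbar and post stand 88 mm to +x, no higher than 8 mm above it. The plate is wider than the prongs: they enter its handle from the tips' end.
- hook_near (a point): Near resting point, a second dip of the same prongs, 80 mm to -x of hook_far, with room for one absorber at each of the two; the prongs' red tips are 50 mm to -x of it. Same axes and height. An absorber hung here bars the way to hook_far.
- ready_lever (a joint): Angle of the ready lever with the red ball, rad: 0 leans to -x of lever_pivot (standby), 1.0 is fully over to +x (ready). Light to push (about 1 N at the ball), stays where it is left.
- lever_pivot (a point): Pivot of the ready lever, 22 mm above the bench, on a fixed grey block 70 x 50 mm, 25 mm high. The lever swings in this point's x-z plane. Rod 70 mm long from pivot to the centre of its red ball (26 mm across); at 0 it leans 0.5 rad from vertical to -x, at 1.0 it leans 0.5 rad to +x.
- tape_roll: Bystander: roll of brown tape, 100 mm across, 48 mm high, origin at the centre of its underside.
- blue_pack: Bystander: two stacked light blue packs, 120 x 90 x 45 mm, origin at the centre of the underside.
- dish: Bystander: pale shallow dish, 90 mm across, 25 mm high, origin at the centre of its underside.
Mind the look-alikes: they are no part of the job. Leave any pink look-alike of the part that bears absorber_2_handle alone. What is shaped like the part that bears ready_lever but yellow is not meant.

How it is judged:
On the way, in this order (a step that is already met when the one before it is completed fails the run):
1. every block present stands flat side down on a place of the board and both absorbers hang on the hook stand, all at rest ((horizontal distance between block_a_mid and place0 below 0.02 m or horizontal distance between block_a_mid and place1 below 0.02 m or horizontal distance between block_a_mid and place2 below 0.02 m) and height (world z) of block_a_mid between 0.03 and 0.042 m and angle between each of block_a_mid, block_b_mid, block_c_mid's own z axis and vertical below 0.1 rad and angle between the x axis of each of block_a_mid, block_b_mid, block_c_mid and the x axis of place1, either way round below 0.26 rad and linear speed of each of block_a, block_b, block_c below 0.02 m/s and (horizontal distance between block_b_mid and place0 below 0.02 m or horizontal distance between block_b_mid and place1 below 0.02 m or horizontal distance between block_b_mid and place2 below 0.02 m) and height (world z) of block_b_mid between 0.03 and 0.042 m and (horizontal distance between block_c_mid and place0 below 0.02 m or horizontal distance between block_c_mid and place1 below 0.02 m or horizontal distance between block_c_mid and place2 below 0.02 m) and height (world z) of block_c_mid between 0.03 and 0.042 m and z of absorber_1_handle in the frame of hook_far between -0.006 and 0.014 m and x of absorber_1_handle in the frame of hook_far between -0.122 and 0.07 m and y of absorber_1_handle in the frame of hook_far between -0.02 and 0.02 m and angle between each of absorber_1_handle, absorber_2_handle's own z axis and vertical below 0.2 rad and angle between the y axis of each of absorber_1_handle, absorber_2_handle and the y axis of hook_far, either way round below 0.3 rad and linear speed of each of absorber_1, absorber_2 below 0.05 m/s and z of absorber_2_handle in the frame of hook_far between -0.006 and 0.014 m and x of absorber_2_handle in the frame of hook_far between -0.122 and 0.07 m and y of absorber_2_handle in the frame of hook_far between -0.02 and 0.02 m), for 0.3 s.
2. the lever is swung over to ready (value of joint ready_lever above 0.85 rad), for 0.2 s.
At the end, for the whole second after the job is handed in: each block present stands still, flat side down (within 0.1 rad), within 20 mm of a place's centre, length within 0.26 rad of the row; both absorbers hang still and upright (within 0.2 rad), bars across both prongs between tips and crossbar; the lever is beyond 0.85 rad (all of step 1 and value of joint ready_lever above 0.85 rad); the robot touches nothing.
It fails at once if a bystander (tape roll, blue packs, dish) is moved by more than 30 mm (distance of any of tape_roll, blue_pack, dish from where it was at the start of the episode above 0.03 m).
Of block_a, block_b, block_c only 2 to 3 are there at a start; the rules pass over those that are not, and their reading is None.
At some moment in a run one of block_a, block_b, block_c may be knocked a few centimetres aside while the robot is not near it.
It also fails if it takes over 210 s, if anything falls off the work surface, if the arm or the gripper's body presses on something with over 40 N, if the wrist force passes 120 N, or if a joint passes its speed limit or range.

### The arm

A 6-joint arm with a two-finger parallel gripper is mounted at the origin on the work surface. World frame = base frame: x ahead of the robot, y to its left, z up, the work surface at z = 0. Lengths are in m, angles in rad, forces in N, time in s.
With the tool pointing down it reaches from about 0.225 to 0.875 m from the base axis. Payload 3.4 kg.
Tool frame: the origin (TCP) lies at the very end of the fingers, on their centre line; the grasp point (between the pads) lies 19 mm behind it; z points along the fingers, y is the direction in which the jaws open and shut (so a half turn about z gives the same grasp; the last joint's range is limited). The gripper opens to 85 mm and grips with 20 to 120 N. Pads are 22 mm wide; open, the fingers measure 114 mm over their backs; the gripper's body (76 mm by 85 mm) begins 54 mm behind the grasp point. The pads swing forward as they close: fully open they stand 13 mm farther back than shut.
Start: joints at [1.197, 0.276, 1.505, -0, 1.361, -0.121], TCP at [0.144, 0.557, 0.21] pointing down, gripper open.
Joint ranges: [-2.89, 2.89], [-0.75, 2.08], [0.22, 2.7], [-1.18, 4.32], [0.11, 2.71], [-2.7, 2.7]. Speed limits (rad/s): [2.57, 2.57, 3.14, 3.14, 3.14, 3.14].

### API

Orientations are given as a unit quaternion [w, x, y, z].
In Python, from rig import telemetry, cams, sign_off, spotter gives the robot as it stands.
- The arm moves only by the tool servo_tool, never from a script. Its argument "steps" is a list of rows, each a list of 6 numbers: the shift along the tool's x, y, z in mm, then the turn, a rotation vector about the tool's x, y, z in degrees. In form: [[x, y, z, ax, ay, az], ...]. A call has 1 to 8 rows; each row is the pose to reach, as a shift and turn from the pose commanded when the call began, along the tool's axes at that moment; what a row does not reach only later rows make up. A row lasts 1/10 s, in which the tool goes at most 50 mm and 8.59 degrees, less where a joint would pass 70% of its speed; a pose out of reach is approached as far as the arm can. A call with a gripper value outside its range is refused whole. "hand" is the closure in counts, from 0 (fully open) to 255 (shut), set as the call begins (left out, the last holds). The fingers move at their own pace and stop on an object; "grip_force" is the grip in N (left out, the last holds). Time passes only in rows, so rows that repeat a pose let the fingers close. It gives the time, the measured TCP pose, the force and the opening at its end, in the units of the state.
- telemetry.get_state(): the state, without advancing time (a new reading comes with each control period).
- cams.get_image(name): name is "scene" or "side" or "wrist"; returns (picture, depth): 400x640x3 uint8, red, green, blue; 400x640 float32, m along the optical axis (not along the pixel's ray), 0 where there is no reading.
- cams.camera_model(name): a dict with "camera_matrix" (3x3 intrinsics, pixels), "origin" and "rotation" of the camera in the world; the wrist camera has in their place "tool_from_camera" (4x4, takes a point from camera to tool coordinates, whose origin is the TCP and whose axes are the flange's). Camera axes: x right, y up, looking along -z (the intrinsics and any distortion apply to the point x, -y, -z); pixel columns grow to the right and rows downward; lengths in m; the calibration is good to about 2 mm. A picture is of the moment at which its call begins: read the wrist's pose just before it. camera_model takes no time and is no camera call.
- sign_off(): hands the job in, once; it reports no verdict.
Trained networks look in the newest picture that a camera, given by its name, has taken for a name from the list of things; names that differ only in an ending like _2 or _b are one class to them, and where a whole thing is asked for, a point or a joint stands for the part that bears it (a point fixed in the world has none). Each returns a list of dicts, best first, with "conf" (0 to 1); they miss things now and then, are a little off and sometimes report something else, mostly with a low value. They report only what shows in the picture. A call takes as long as a camera call. They do not tell look-alikes from the thing itself.
- spotter.outline_of(query, camera): "region" (400x640 bool, what is visible of it) and "rect" ([left, top, width, height] in pixels, round what is visible of it).
The state is a dict: "clock": time; "qpos": joint angles; "qd": joint speeds; "effort": joint torques, N m; "position": TCP position; "ee_rot": TCP orientation; "contact_force": force on the tool from outside, world axes, zero at the start; "moment": the same for the moment, N m; "width": finger opening in m.
Only numpy, scipy, OpenCV 4.12 (cv2) and the standard library are available. Lean on these libraries where they do the work, as an engineer would, in place of code of your own. Each camera call takes 0.05 s, during which the arm holds its last target.

## Working session

There is one attempt and no reset: what is moved stays moved. The work goes in short steps, Python scripts to look and compute and a tool call to move; the robot and the scene stay as the last step left them, time stands still between calls to the robot, and variables do not carry over. Pictures are saved under pics/ and viewed, and the job is handed in when it is done.

Besides the shell and the picture viewer there is one more tool, called after "Request:" as a command line: name --pt "numbers of a row" for each row, then --argument value for the rest. servo_tool: Moves the arm, as the interface text tells. Its arguments: {"type":"object","properties":{"steps":{"type":"array","items":{"type":"array","items":{"type":"number"}}},"hand":{"type":"number"},"grip_force":{"type":"number"}},"required":["steps"]}

```bash
ls; mkdir -p pics; python3 - <<'E'
from rig import telemetry,cams,spotter
import cv2,numpy as np
print(telemetry.get_state())
for n in ["scene","side","wrist"]:
    im,d=cams.get_image(n); cv2.imwrite(f"pics/a_{n}.png",im[:,:,::-1]); np.savez(f"pics/a_{n}.npz",im=im,d=d)
    print(n,cams.camera_model(n))
E
```

```text
pics
{'clock': 0.0, 'qpos': array([ 1.19696250e+00,  2.76605792e-01,  1.50615296e+00,  1.57456178e-05,
        1.36067652e+00, -1.21002469e-01]), 'qd': array([ 0.00110682, -0.00026996, -0.00224914,  0.00240735, -0.00036549,
        0.00073044]), 'effort': array([-5.62274872e-04, -4.16779053e+01, -2.45800388e+01, -3.66586464e-04,
        1.15007150e-02,  1.30261037e-05]), 'position': array([0.1436262 , 0.55618736, 0.20922568]), 'ee_rot': array([-2.33094490e-04,  1.26080822e-01,  9.92019545e-01, -8.91371046e-04]), 'contact_force': array([ 0.12659572, -0.8556196 ,  0.77104569]), 'moment': array([-0.05559545, -0.05407322,  0.00491437]), 'width': 0.08533634041923299}
scene {'camera_matrix': array([[462.70188191,   0.        , 326.44996881],
       [  0.        , 462.70188191, 197.908106  ],
       [  0.        ,   0.        ,   1.        ]]), 'origin': array([ 1.2771796 , -0.07699385,  1.34673023]), 'rotation': array([0.73424069, 0.20797155, 0.18324273, 0.61972619])}
side {'camera_matrix': array([[462.27411395,   0.        , 321.4554969 ],
       [  0.        , 462.27411395, 200.54383102],
       [  0.        ,   0.        ,   1.        ]]), 'origin': array([ 0.37734443, -0.97451354,  1.15007087]), 'rotation': array([ 0.91707792,  0.39122649, -0.03923244, -0.06611153])}
wrist {'camera_matrix': array([[317.60558623,   0.        , 317.14170449],
       [  0.        , 317.60558623, 198.97306014],
       [  0.        ,   0.        ,   1.        ]]), 'tool_from_camera': array([[-2.63016694e-04,  9.59903990e-01,  2.80328843e-01,
         7.13426205e-02],
       [ 9.99999934e-01,  1.82509858e-04,  3.13291830e-04,
         2.53079608e-03],
       [ 2.49567300e-04,  2.80328907e-01, -9.59903975e-01,
        -1.62991470e-01],
       [ 0.00000000e+00,  0.00000000e+00,  0.00000000e+00,
         1.00000000e+00]])}
```

View pics/a_scene.png

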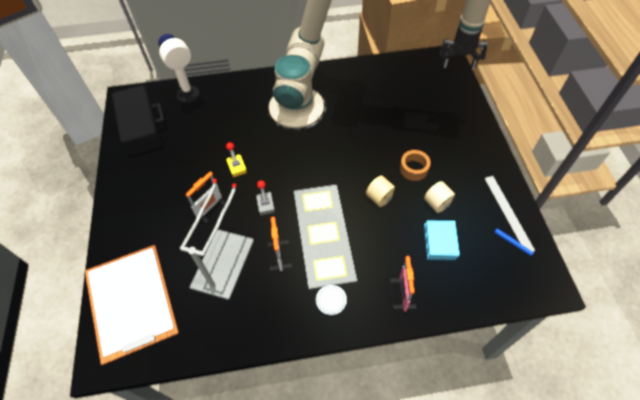

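View pics/a_side.png

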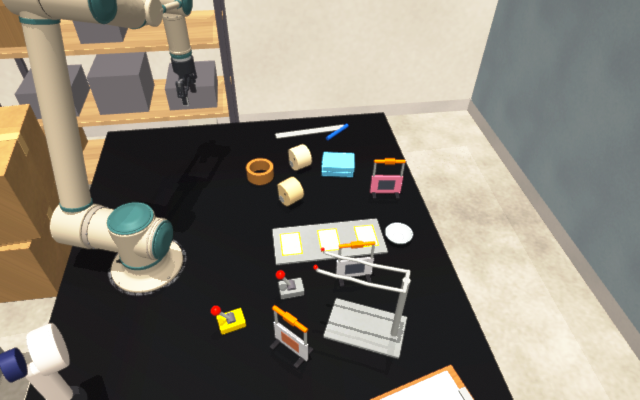

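View pics/a_wrist.png

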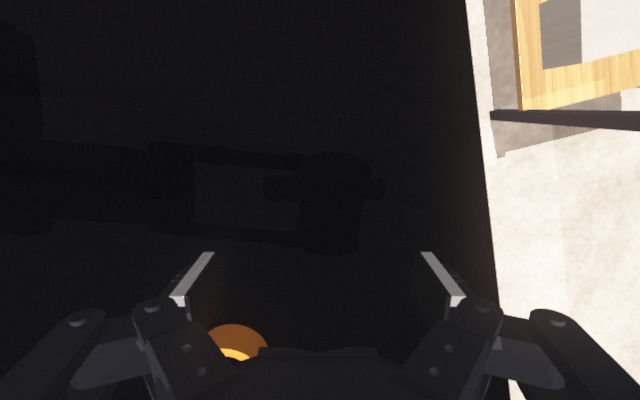

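Scene: two blocks at (380,190) and (440,196); board at (325,235); hook stand about (215,240), with the copper absorber at its tips (203,190); dark absorber at (277,245); pink look-alike at (408,282); grey lever at (265,200); yellow decoy at (236,162). I'll build the helpers and measure.

```bash
cat > h.py <<'E'
import numpy as np,cv2
from scipy.spatial.transform import Rotation as R
from rig import telemetry,cams,spotter,sign_off
def rq(q): return R.from_quat([q[1],q[2],q[3],q[0]])
def campose(n,st=None):
    m=cams.camera_model(n)
    if n!="wrist": return m["camera_matrix"],rq(m["rotation"]).as_matrix(),np.array(m["origin"])
    T=np.array(m["tool_from_camera"]); Rt=rq(st["ee_rot"]).as_matrix()
    return m["camera_matrix"],Rt@T[:3,:3],np.array(st["position"])+Rt@T[:3,3]
def cloud(n,d,st=None):
    K,Rc,o=campose(n,st); v,u=np.mgrid[0:400,0:640]
    x=(u-K[0,2])/K[0,0]*d; y=(v-K[1,2])/K[1,1]*d
    P=np.stack([x,-y,-d],-1)@Rc.T+o; P[d<=0]=np.nan
    return P
def proj(n,p,st=None):
    K,Rc,o=campose(n,st); c=(np.atleast_2d(p)-o)@Rc
    return np.stack([K[0,0]*c[:,0]/-c[:,2]+K[0,2],K[1,1]*-c[:,1]/-c[:,2]+K[1,2]],-1)
def shot(n,tag,crop=None,sc=2):
    st=telemetry.get_state(); im,d=cams.get_image(n)
    np.savez(f"pics/{tag}_{n}.npz",im=im,d=d)
    c=im if crop is None else im[crop[1]:crop[3],crop[0]:crop[2]]
    if crop is not None: c=cv2.resize(c,None,fx=sc,fy=sc,interpolation=cv2.INTER_CUBIC)
    cv2.imwrite(f"pics/{tag}_{n}.png",c[:,:,::-1]); return st,im,d,cloud(n,d,st)
E
python3 - <<'E'
from h import *
for n in ["scene","side"]:
    st,im,d,P=shot(n,"b")
    print(n,"bench z", np.nanmedian(P[300:340,150:500,2]))
    for q in ["block_a_mid","absorber_1_handle","place1","hook_far","ready_lever","tape_roll","blue_pack","dish"]:
        for r in spotter.outline_of(q,n):
            m=r["region"]; p=P[m]; p=p[~np.isnan(p[:,0])]
            if len(p)==0: continue
            print(q,round(r["conf"],2),r["rect"],"med",np.median(p,0).round(3),"lo",np.percentile(p,3,0).round(3),"hi",np.percentile(p,97,0).round(3),"col",np.median(im[m],0))
z=np.load("pics/b_side.npz");c=z["im"][130:380,210:420];c=cv2.resize(c,None,fx=2.4,fy=2.4,interpolation=cv2.INTER_CUBIC);cv2.imwrite("pics/b1.png",c[:,:,::-1])
E
```

```text
scene bench z -0.0007173671920283065
block_a_mid 0.89 [366.8, 171.4, 29.8, 33.0] med [0.482 0.222 0.071] lo [0.441 0.187 0.015] hi [0.509 0.262 0.085] col [246. 235. 174.]
block_a_mid 0.68 [182.4, 179.9, 71.0, 118.3] med [ 0.631 -0.318  0.012] lo [ 0.513 -0.395  0.002] hi [ 0.723 -0.236  0.253] col [199. 203. 194.]
absorber_1_handle 0.69 [185.9, 173.4, 39.8, 50.6] med [ 0.416 -0.352  0.065] lo [ 0.379 -0.388  0.005] hi [ 0.458 -0.308  0.159] col [136. 127.  88.]
place1 0.77 [290.0, 184.8, 65.5, 103.2] med [0.592 0.014 0.009] lo [ 0.407 -0.056  0.004] hi [0.747 0.085 0.015] col [215. 219. 208.]
place1 0.31 [181.4, 176.1, 73.9, 122.4] med [ 0.631 -0.318  0.012] lo [ 0.513 -0.395  0.003] hi [ 0.723 -0.236  0.253] col [199. 203. 194.]
hook_far 0.75 [182.5, 177.4, 70.7, 121.3] med [ 0.628 -0.318  0.012] lo [ 0.497 -0.4   -0.001] hi [ 0.722 -0.236  0.252] col [198. 202. 193.]
ready_lever 0.54 [225.5, 144.2, 10.3, 15.0] med [ 0.233 -0.254  0.086] lo [ 0.223 -0.263  0.041] hi [ 0.248 -0.247  0.097] col [201.  58.  49.]
ready_lever 0.51 [183.6, 178.0, 68.1, 122.4] med [ 0.63  -0.318  0.012] l
[... 1206 characters left out ...]
. 218. 210.]
ready_lever 0.59 [277.1, 269.6, 12.8, 18.0] med [ 0.409 -0.167  0.091] lo [ 0.396 -0.177  0.039] hi [ 0.429 -0.161  0.101] col [236.  33.   8.]
ready_lever 0.48 [215.8, 308.8, 12.0, 11.0] med [ 0.231 -0.259  0.088] lo [ 0.218 -0.268  0.047] hi [ 0.248 -0.252  0.097] col [238.   26.5   2.5]
tape_roll 0.62 [244.0, 157.7, 30.2, 30.4] med [0.372 0.359 0.033] lo [0.328 0.324 0.001] hi [0.418 0.418 0.052] col [146.  94.  41.]
blue_pack 0.68 [320.9, 153.1, 35.3, 26.4] med [0.669 0.356 0.043] lo [0.612 0.326 0.004] hi [0.727 0.425 0.051] col [161. 253. 255.]
dish 0.66 [387.1, 222.1, 24.1, 18.5] med [0.813 0.013 0.013] lo [ 0.771 -0.038 -0.   ] hi [0.848 0.056 0.028] col [254. 254. 254.]
```

View pics/b1.png

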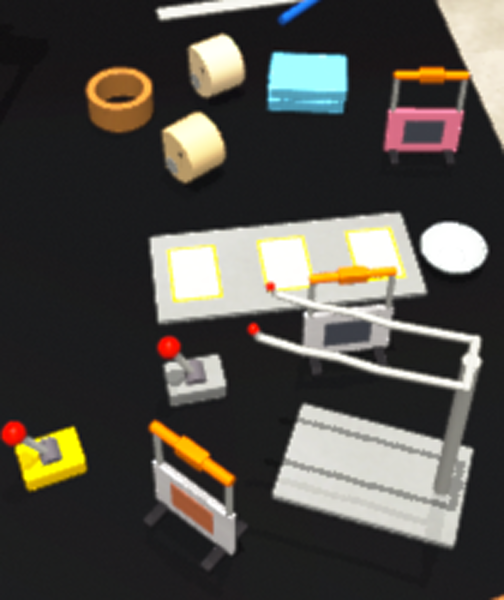

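```bash
cat > m.py <<'E'
from h import *
Z={n:np.load(f"pics/b_{n}.npz") for n in ["scene","side"]}
def pts(lo,hi,f=None):
    out=[]
    for n in Z:
        P=cloud(n,Z[n]["d"]); im=Z[n]["im"].astype(int)
        with np.errstate(invalid="ignore"): m=np.all((P>lo)&(P<hi),-1)
        if f is not None: m&=f(im)
        out.append(P[m])
    return out
def pca(p):
    c=np.median(p,0); w,v=np.linalg.eigh(np.cov((p-p.mean(0)).T)); return p.mean(0),v[:,-1]
if __name__=="__main__":
    orange=lambda i:(i[...,0]>150)&(i[...,1]>60)&(i[...,1]<175)&(i[...,2]<80)
    for nm,lo,hi in [("abs1",[.35,-.43,.13],[.48,-.28,.18]),("abs2",[.48,-.25,.12],[.75,-.05,.18]),("pink",[.6,.1,.12],[.85,.4,.18])]:
        for p in pts(lo,hi,orange):
            if len(p)<5: print(nm,len(p));continue
            c,v=pca(p[:,:2]); t=(p[:,:2]-c)@v; print(nm,len(p),(c+v*(t.min()+t.max())/2).round(4),"z",np.percentile(p[:,2],[50,95]).round(3),"ang",np.degrees(np.arctan2(v[1],v[0])).round(1),"len",np.ptp(t).round(3))
    for nm,lo,hi in [("prongs",[.45,-.5,.225],[.85,-.1,.30]),]:
        for p in pts(lo,hi):
            print(nm,len(p),p.min(0).round(3),p.max(0).round(3))
            print(p[np.argsort(p[:,0])][::max(1,len(p)//25)].round(3).tolist())
    for nm,lo,hi,f in [("board",[.35,-.1,.004],[.8,.12,.02],None),("white/yel",[.35,-.1,.004],[.8,.12,.02],lambda i:i.min(-1)>238),("standbase",[.45,-.45,.004],[.85,-.18,.03],None)]:
        for p in pts(lo,hi,f):
            r=cv2.minAreaRect((p[:,:2]*1000).astype(np.float32)); print(nm,len(p),r,np.median(p[:,2]))
    for nm,lo,hi in [("leverblk",[.36,-.22,.018],[.5,-.1,.03]),("ball",[.36,-.22,.07],[.5,-.1,.12]),("rod",[.36,-.22,.035],[.5,-.1,.065])]:
        for p in pts(lo,hi): 
            if len(p)>4:print(nm,len(p),p.mean(0).round(4),p.min(0).round(3),p.max(0).round(3),cv2.minAreaRect((p[:,:2]*1000).astype(np.float32)))
E
python3 m.py
```

```text
abs1 136 [ 0.4136 -0.3497] z [0.155 0.16 ] ang 133.5 len 0.106
abs1 132 [ 0.4123 -0.352 ] z [0.154 0.159] ang 133.5 len 0.106
abs2 113 [ 0.6267 -0.1359] z [0.155 0.16 ] ang 179.2 len 0.108
abs2 77 [ 0.6275 -0.1411] z [0.152 0.159] ang 179.5 len 0.103
pink 101 [0.8066 0.2197] z [0.154 0.159] ang 172.2 len 0.088
pink 73 [0.8077 0.217 ] z [0.154 0.16 ] ang 173.2 len 0.085
prongs 571 [ 0.482 -0.38   0.226] [ 0.712 -0.224  0.264]
[[0.482, -0.28, 0.258], [0.496, -0.283, 0.249], [0.512, -0.293, 0.244], [0.52, -0.23, 0.25], [0.531, -0.234, 0.247], [0.54, -0.241, 0.243], [0.552, -0.243, 0.246], [0.564, -0.316, 0.248], [0.574, -0.262, 0.243], [0.586, -0.328, 0.244], [0.594, -0.337, 0.244], [0.605, -0.274, 0.244], [0.614, -0.343, 0.242], [0.624, -0.345, 0.244], [0.634, -0.352, 0.248], [0.644, -0.295, 0.242], [0.653, -0.299, 0.248], [0.662, -0.367, 0.253], [0.672, -0.307, 0.253], [0.68, -0.369, 0.248], [0.686, -0.374, 0.257], [0.69, -0.311, 0.249], [0.695, -0.343, 0.258], [0.699, -0.344, 0.242], [0.701, -0.344, 0.241], [0.704, -0.34, 0.25]]
prongs 740 [ 0.481 -0.382  0.226] [ 0.713 -0.225  0.263
[... 1838 characters left out ...]
 [ 0.393 -0.176  0.072] [ 0.417 -0.153  0.101] ((405.47467041015625, -165.08343505859375), (23.19731330871582, 23.44248390197754), 82.89171600341797)
ball 69 [ 0.4051 -0.1685  0.0923] [ 0.393 -0.178  0.071] [ 0.416 -0.154  0.104] ((405.5337829589844, -166.59759521484375), (26.379558563232422, 19.51978302001953), 37.192893981933594)
rod 31 [ 0.4239 -0.1628  0.0478] [ 0.411 -0.176  0.035] [ 0.436 -0.153  0.065] ((425.34100341796875, -166.84616088867188), (24.803443908691406, 23.018207550048828), 12.323711395263672)
rod 45 [ 0.4275 -0.1652  0.0442] [ 0.412 -0.179  0.035] [ 0.445 -0.148  0.063] ((432.9590759277344, -166.53147888183594), (27.38934326171875, 33.871315002441406), 44.50654602050781)
```

```bash
cat > m2.py <<'E'
from m import *
for p in pts([.46,-.5,.236],[.69,-.1,.262]):
    # fit two parallel lines
    from scipy.optimize import least_squares
    q=p[:,:2]
    def f(a):
        n=np.array([-np.sin(a[0]),np.cos(a[0])]); s=q@n-a[1]; return np.minimum(abs(s-.03),abs(s+.03))
    best=None
    for off in np.arange(-.1,.11,.02):
        a=least_squares(f,[np.radians(-23),off],loss="soft_l1",f_scale=.003)
        if best is None or a.cost<best.cost: best=a
    a=best.x; d=np.array([np.cos(a[0]),np.sin(a[0])]);n=np.array([-d[1],d[0]])
    t=q@d; print("prong ang",np.degrees(a[0]),"off",a[1],"tmin",np.percentile(t,[0,.5]),"res",np.median(f(a)),"tips t", [ (q[(q@n-a[1])*s>0]@d).min() for s in(1,-1)])
    print("far at t=tmin+.13+:", (d*(t.min()+.134)+n*a[1]).round(4),"near",(d*(t.min()+.054)+n*a[1]).round(4))
for p in pts([.65,-.45,.2],[.76,-.25,.262]):
    tt=p[:,:2]@d; print("post t max",tt.max(),np.histogram(tt,12))
Zs=pts([.37,-.09,.0065],[.8,.12,.02],lambda i:i.max(-1)>120)
for p in Zs+[np.concatenate(Zs)]:
    r=cv2.minAreaRect((p[:,:2]*1000).astype(np.float32)); print("board",len(p),r)
    c,v=pca(p[:,:2]);print(c,v,np.degrees(np.arctan2(v[1],v[0])))
# white places connected comps
for n in Z:
    P=cloud(n,Z[n]["d"]); im=Z[n]["im"]
    hsv=cv2.cvtColor(im,cv2.COLOR_RGB2HSV)
    mask=((im.min(-1)>235)|((hsv[...,1]>60)&(hsv[...,0]>18)&(hsv[...,0]<35)&(hsv[...,2]>180)))&(P[...,0]>.37)&(P[...,0]<.77)&(abs(P[...,1]-.01)<.1)&(P[...,2]<.02)
    k,l,s,c=cv2.connectedComponentsWithStats(mask.astype(np.uint8))
    for i in range(1,k):
        if s[i,4]>60:
            p=P[l==i]; print(n,s[i,4],p.mean(0).round(4),cv2.minAreaRect((p[:,:2]*1000).astype(np.float32)))
E
python3 m2.py
```

```text
prong ang -25.328399487411122 off -0.01758998367518779 tmin [0.55511025 0.55708404] res 0.0019342173252202208 tips t [np.float64(0.5569852847414661), np.float64(0.5551102528789665)]
far at t=tmin+.13+: [ 0.6153 -0.3107] near [ 0.543  -0.2765]
prong ang -25.151284927178168 off -0.020953782873089185 tmin [0.55541878 0.5579655 ] res 0.0017879898858454736 tips t [np.float64(0.5571426614333314), np.float64(0.5554187751794414)]
far at t=tmin+.13+: [ 0.6151 -0.312 ] near [ 0.5427 -0.278 ]
post t max 0.7866503214957636 (array([10,  5,  7,  5,  9, 13, 13, 16, 13, 32, 78, 60]), array([0.71371599, 0.71979385, 0.72587171, 0.73194957, 0.73802743,
       0.74410529, 0.75018315, 0.75626102, 0.76233888, 0.76841674,
       0.7744946 , 0.78057246, 0.78665032]))
post t max 0.7875201609569686 (array([ 9,  7,  9,  8, 11, 18, 16, 18, 18, 58, 71, 49]), array([0.71453246, 0.72061476, 0.72669707, 0.73277938, 0.73886169,
       0.744944  , 0.75102631, 0.75710862, 0.76319093, 0.76927323,
       0.77535554, 0.78143785, 0.78752016]))
board 4027 ((596.6594848632812, 14.343864440917969), (149.96629333496094, 406.4
[... 555 characters left out ...]
66, 96.44462585449219), 1.0667685270309448)
scene 405 [0.5746 0.0133 0.0099] ((574.837158203125, 13.548755645751953), (60.538631439208984, 99.30245971679688), 4.814424514770508)
scene 504 [0.7011 0.0134 0.0099] ((700.296875, 14.055866241455078), (68.48006439208984, 96.1353530883789), 0.8504577279090881)
side 330 [0.7037 0.0256 0.0114] ((702.2929077148438, 16.4947509765625), (68.553466796875, 98.96034240722656), 1.444405198097229)
side 414 [0.5762 0.0176 0.0116] ((575.9579467773438, 15.685577392578125), (102.89913940429688, 68.2528305053711), 88.18196105957031)
side 460 [0.4514 0.0137 0.0115] ((451.3728332519531, 15.71640396118164), (68.262939453125, 103.07792663574219), 0.043290309607982635)
```

```bash
python3 - <<'E'
from m import *
a=Z["scene"]["im"][160:230,355:465];b=Z["side"]["im"][135:220,265:330]
a=cv2.resize(a,None,fx=5,fy=5,interpolation=cv2.INTER_CUBIC);b=cv2.resize(b,None,fx=4,fy=4,interpolation=cv2.INTER_CUBIC)
c=np.zeros((600,800,3),np.uint8);c[:350,:550]=a;c[:340,550:810][:, :250]=b[:340,:250];cv2.imwrite("pics/c.png",c[:,:,::-1])
from scipy.optimize import least_squares
for nm,cx in [("P",(.472,.215)),("Q",(.535,.41))]:
    ps=pts([cx[0]-.065,cx[1]-.065,.01],[cx[0]+.065,cx[1]+.065,.12],lambda i:(i[...,0]>150)&(i[...,0]-i[...,2]>15))
    p=np.concatenate(ps)
    best=None
    for th in np.radians(np.arange(0,180,10)):
        def f(a):
            d=np.array([np.cos(a[0]),np.sin(a[0])]);n=np.array([-d[1],d[0]])
            s=(p[:,:2]-a[1:3])@n; t=(p[:,:2]-a[1:3])@d; r=np.hypot(s,p[:,2]-.042)-.042
            e=abs(t)-.03
            # signed dist to capped cylinder
            return np.where((r<0)&(e<0),np.maximum(r,e),np.hypot(np.maximum(r,0),np.maximum(e,0)))
        o=least_squares(f,[th,cx[0],cx[1]],loss="soft_l1",f_scale=.003)
        if best is None or o.cost<best.cost: best=o
    print(nm,len(p),np.degrees(best.x[0]),best.x[1:],best.cost,np.median(abs(best.fun)))
E
```

```text
P 950 32.478783269768094 [0.46825873 0.23069235] 0.0024029653748392703 0.0016788534543122312
Q 684 204.83462489694483 [0.52439846 0.41746816] 0.0017801031229840438 0.001657283341181294
```

View pics/c.png

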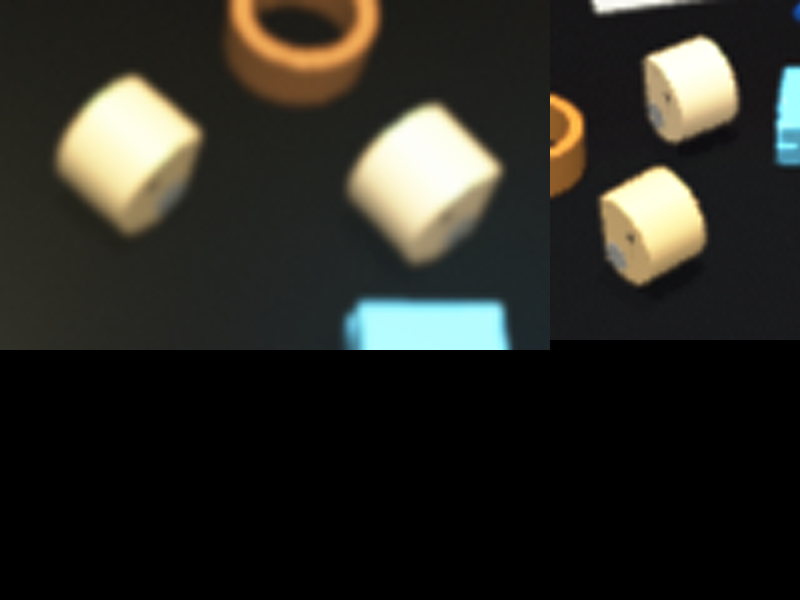

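```bash
cat > blk.py <<'E'
from h import *
from scipy.optimize import least_squares
# D-section capped model; params: yaw, cx, cy, phi (direction of flat normal in (s,z) plane; s=perp dir (yaw+90))
def sdf(p,a,zc=.042):
    d=np.array([np.cos(a[0]),np.sin(a[0])]);n=np.array([-d[1],d[0]])
    s=(p[:,:2]-a[1:3])@n; t=(p[:,:2]-a[1:3])@d; z=p[:,2]-zc
    r=np.hypot(s,z)-.042; fl=s*np.cos(a[3])+z*np.sin(a[3])-.026
    e=abs(t)-.03
    return np.maximum(np.maximum(r,fl),e)
def fit(p,c0):
    res=[]
    for th in np.radians(np.arange(0,180,15)):
        for ph in np.radians([-10,190,]):
            o=least_squares(lambda a:sdf(p,a),[th,*c0,ph],loss="soft_l1",f_scale=.003)
            res.append((o.cost,np.degrees(o.x[0])%360,o.x[1],o.x[2],np.degrees(o.x[3])%360))
    res.sort(); return res
def bpts(shots,c,r=.07,zmin=.012):
    out=[]
    for n,im,P in shots:
        i=im.astype(int)
        with np.errstate(invalid="ignore"):
            m=(np.hypot(P[...,0]-c[0],P[...,1]-c[1])<r)&(P[...,2]>zmin)&(P[...,2]<.12)&(i[...,0]>90)&(i[...,0]-i[...,2]>-25)&(i[...,0]-i[...,2]<130)
        out.append(P[m])
    return np.concatenate(out)
E
python3 - <<'E'
from m import Z; from blk import *
S=[(n,Z[n]["im"],cloud(n,Z[n]["d"])) for n in Z]
for c in [(.47,.228),(.525,.415)]:
    p=bpts(S,c); print(len(p))
    for r in fit(p,c)[:6]: print(np.round(r,4))
E
```

```text
1057
[2.500000e-03 3.276630e+01 4.679000e-01 2.305000e-01 3.478102e+02]
[2.500000e-03 2.127663e+02 4.679000e-01 2.305000e-01 1.921898e+02]
[2.500000e-03 3.276620e+01 4.679000e-01 2.305000e-01 3.478102e+02]
[2.500000e-03 3.276620e+01 4.679000e-01 2.305000e-01 3.478102e+02]
[2.500000e-03 3.276630e+01 4.679000e-01 2.305000e-01 3.478102e+02]
[2.500000e-03 3.276630e+01 4.679000e-01 2.305000e-01 3.478102e+02]
992
[2.600000e-03 2.504170e+01 5.243000e-01 4.174000e-01 3.561121e+02]
[2.600000e-03 2.504180e+01 5.243000e-01 4.174000e-01 3.561121e+02]
[2.600000e-03 2.504030e+01 5.243000e-01 4.173000e-01 3.558717e+02]
[2.600000e-03 2.050403e+02 5.243000e-01 4.173000e-01 1.841283e+02]
[2.600000e-03 2.504030e+01 5.243000e-01 4.173000e-01 3.558717e+02]
[2.600000e-03 2.504030e+01 5.243000e-01 4.173000e-01 3.558717e+02]
```

```bash
cat > plan.py <<'E'
from h import *
import sys,json
def ori(psi,al):
    psi=np.radians(psi); y=np.array([np.cos(psi),np.sin(psi),0]); z=np.array([0,0,-1.]); x=np.cross(y,z)
    return R.from_rotvec(y*np.radians(al))*R.from_matrix(np.stack([x,y,z],1))
def plan(grasp,psi,al=0,back=0,off=.019):
    """grasp point world; back = retreat along tool z (m). prints row"""
    st=telemetry.get_state(); Rt=rq(st["ee_rot"]); p=np.array(st["position"])
    T=ori(psi,al); tcp=np.array(grasp)+T.apply([0,0,off-back])
    dl=Rt.inv().apply(tcp-p)*1000; rv=np.degrees((Rt.inv()*T).as_rotvec())
    print("row",dl.round(1).tolist(),rv.round(2).tolist(),"| rows pos %.1f rot %.1f"%(np.linalg.norm(dl)/50,np.linalg.norm(rv)/8.59),"tcp",tcp.round(3))
def state():
    st=telemetry.get_state(); Rt=rq(st["ee_rot"]).as_matrix(); p=np.array(st["position"])
    al=np.degrees(np.arccos(-Rt[2,2]))
    print("t %.1f"%st["clock"],"tcp",p.round(4),"grasp",(p-.019*Rt[:,2]).round(4),"yaw_y %.1f"%np.degrees(np.arctan2(Rt[1,1],Rt[0,1])),"tilt %.1f"%al,"y_z %.3f"%Rt[2,1],"F",st["contact_force"].round(1),"w %.4f"%st["width"],"q",np.array(st["qpos"]).round(3).tolist())
    open("log.jsonl","a").write(json.dumps({k:np.array(v).tolist() for k,v in st.items()})+"\n")
if __name__=="__main__":
    state()
    a=[float(x) for x in sys.argv[1:]]
    if a: plan(a[:3],*a[3:])
E
python3 plan.py .468 .2305 .042 32.8 0 .16
```

```text
t 1.1 tcp [0.1438 0.5568 0.2101] grasp [0.1438 0.5568 0.2291] yaw_y 75.5 tilt 0.0 y_z 0.000 F [-0.4 -0.2 -0.2] w 0.0851 q [1.197, 0.276, 1.505, 0.0, 1.361, -0.121]
row [-395.5, -234.8, 27.1] [0.01, -0.0, 42.72] | rows pos 9.2 rot 5.0 tcp [0.468 0.23  0.183]
```

Request:
servo_tool --pt "-50 -30 0 0 0 6" --pt "-100 -60 0 0 0 12" --pt "-150 -90 0 0 0 18" --pt "-195 -117 0 0 0 24" --pt "-240 -143 5 0 0 30" --pt "-285 -170 10 0 0 36" --pt "-330 -196 20 0 0 40" --pt "-370 -220 25 0 0 43"

```text
clock: 1.85
position: [0.4259, 0.2722, 0.1892]
ee_rot: [0.0, 0.482, 0.876, 0.001]
contact_force: [0.1, 0.9, -0.1]
width: 0.085
```

```bash
python3 plan.py .468 .2305 .042 32.8 40 .14; python3 - <<'E'
from h import *
st,im,d,P=shot("wrist","d")
from blk import *
S=[("wrist",im,P)]
p=bpts(S,(.468,.2305));print(len(p),p.mean(0),p.min(0),p.max(0))
for n in["scene","side"]:
    s2,i2,d2,P2=shot(n,"d"); S.append((n,i2,P2))
for c in [(.468,.2305),(.525,.415)]:
    p=bpts(S,c);print(len(p))
    if len(p)>50:
        for r in fit(p,c)[:2]: print(np.round(r,4))
E
```

```text
t 1.9 tcp [0.4259 0.2722 0.1892] grasp [0.4259 0.2721 0.2082] yaw_y 32.4 tilt 0.1 y_z 0.001 F [ 0.1  0.9 -0.1] w 0.0850 q [0.431, 0.184, 1.684, 0.0, 1.273, -0.134]
row [-135.5, 13.8, 54.5] [0.21, 39.99, -0.39] | rows pos 2.9 rot 4.7 tcp [0.51  0.165 0.135]
3692 [0.46688183 0.23608463 0.07828797] [0.42838431 0.18707725 0.02275884] [0.51136587 0.27289793 0.08494285]
4749
[5.500000e-03 3.173310e+01 4.678000e-01 2.315000e-01 3.220965e+02]
[5.500000e-03 3.173320e+01 4.678000e-01 2.315000e-01 3.221081e+02]
8971
[6.90000e-03 2.48626e+01 5.24900e-01 4.20400e-01 3.56693e+02]
[6.900000e-03 2.048626e+02 5.249000e-01 4.204000e-01 1.833070e+02]
```

View pics/d_wrist.png

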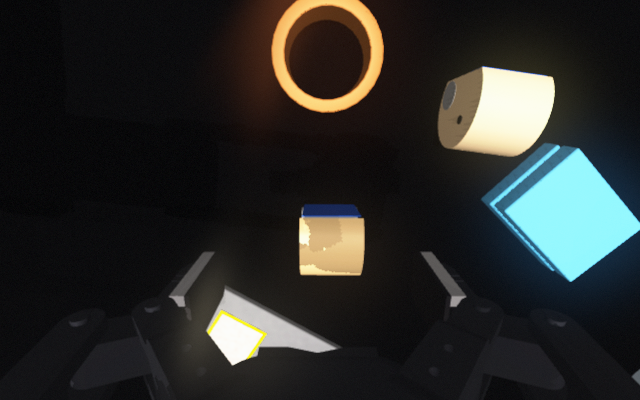

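```bash
python3 - <<'E'
from blk import *
st=telemetry.get_state()
z=np.load("pics/d_wrist.npz"); P=cloud("wrist",z["d"],st)
for c in [(.468,.2305),(.525,.418)]:
    with np.errstate(invalid="ignore"): m=(np.hypot(P[...,0]-c[0],P[...,1]-c[1])<.066)&(P[...,2]>.01)&(P[...,2]<.12)
    p=P[m]; print(len(p))
    for r in fit(p[::2],c)[:2]: print(np.round(r,4))
    d=np.radians(32 if c[0]<.5 else 25); n=np.array([-np.sin(d),np.cos(d)])
    b=m&(z["im"][...,2]>z["im"][...,0].astype(int)+20); q=P[b]; print("blue",b.sum(), np.c_[(q[:,:2]-c)@n,q[:,2]-.042][::max(1,b.sum()//12)].round(3).tolist())
E
```

```text
4410
[3.100000e-03 3.204930e+01 4.679000e-01 2.319000e-01 3.518861e+02]
[3.100000e-03 3.204930e+01 4.679000e-01 2.319000e-01 3.518861e+02]
blue 706 [[0.025, -0.029], [0.025, -0.024], [0.026, -0.018], [0.027, -0.011], [0.027, -0.007], [0.028, -0.003], [0.029, 0.004], [0.029, 0.008], [0.03, 0.012], [0.03, 0.017], [0.031, 0.022], [0.031, 0.026], [0.016, -0.014]]
8264
[3.800000e-03 2.466630e+01 5.252000e-01 4.203000e-01 3.599289e+02]
[3.800000e-03 2.046663e+02 5.252000e-01 4.203000e-01 1.800711e+02]
blue 56 [[0.031, 0.024], [0.031, 0.025], [0.031, 0.025], [0.031, 0.024], [0.031, 0.025], [0.031, 0.025], [0.03, 0.024], [0.031, 0.024], [0.031, 0.024], [0.03, 0.025], [0.031, 0.024], [0.031, 0.025], [0.03, 0.025], [0.03, 0.024]]
```

```bash
python3 plan.py .468 .2318 .042 32.0 44 .10
```

```text
t 2.0 tcp [0.4265 0.2715 0.1886] grasp [0.4265 0.2715 0.2076] yaw_y 32.2 tilt 0.0 y_z -0.001 F [-0.1 -0.7 -0.7] w 0.0855 q [0.429, 0.186, 1.683, -0.0, 1.273, -0.133]
row [-112.0, 13.8, 88.4] [-0.12, 44.01, 0.19] | rows pos 2.9 rot 5.1 tcp [0.498 0.184 0.1  ]
```

Request:
servo_tool --pt "-30 4 5 0 7 0" --pt "-60 7 10 0 14 0" --pt "-80 10 25 0 21 0" --pt "-95 12 40 0 28 0" --pt "-105 14 60 0 36 0" --pt "-112 14 88 0 44 0" --pt "-112 14 88 0 44 0" --pt "-112 14 88 0 44 0"

```text
clock: 2.8
position: [0.4961, 0.1876, 0.0996]
ee_rot: [-0.331, 0.446, 0.812, 0.179]
contact_force: [0.4, 0.7, 1.5]
width: 0.0855
```

```bash
python3 - <<'E'
from blk import *
st=telemetry.get_state()
im,d=cams.get_image("wrist");cv2.imwrite("pics/e.png",im[:,:,::-1]); P=cloud("wrist",d,st)
for c in [(.468,.2318)]:
    with np.errstate(invalid="ignore"): m=(np.hypot(P[...,0]-c[0],P[...,1]-c[1])<.066)&(P[...,2]>.01)&(P[...,2]<.12)
    p=P[m]; print(len(p))
    for r in fit(p[::2],c)[:2]: print(np.round(r,4))
E
python3 plan.py .468 .2318 .042 32.0 44 0
```

```text
9304
[1.30000e-03 3.20435e+01 4.68100e-01 2.33200e-01 3.50000e+02]
[1.300000e-03 3.204340e+01 4.681000e-01 2.332000e-01 2.505621e+02]
t 2.9 tcp [0.4963 0.1882 0.1019] grasp [0.5034 0.1771 0.1156] yaw_y 32.6 tilt 44.1 y_z 0.000 F [ 0.3  0.6 -0.6] w 0.0854 q [-0.167, 0.552, 1.638, 0.542, 1.533, -0.923]
row [-4.3, -0.3, 98.2] [-0.41, -0.05, 0.44] | rows pos 2.0 rot 0.1 tcp [0.461 0.243 0.028]
```

View pics/e.png

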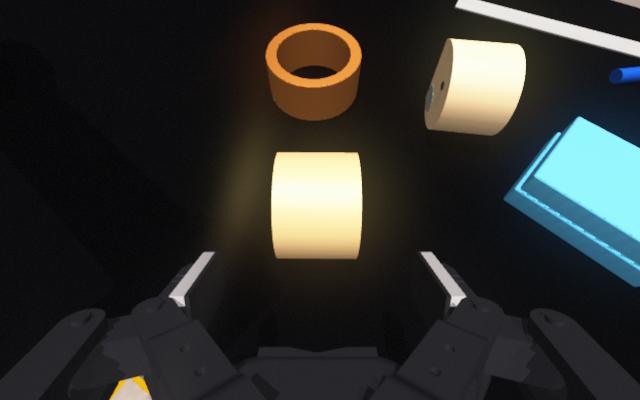

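Request:
servo_tool --pt "-2 0 25 0 0 0" --pt "-4 0 50 0 0 0" --pt "-4 0 75 0 0 0" --pt "-4 0 90 0 0 0" --pt "-4 0 99 0 0 0" --pt "-4 0 99 0 0 0" --pt "-4 0 99 0 0 0"

```text
clock: 3.55
position: [0.4621, 0.243, 0.0291]
ee_rot: [-0.327, 0.445, 0.814, 0.181]
contact_force: [-0.2, -0.4, 0.5]
width: 0.0853
```

Request:
servo_tool --pt "0 0 0 0 0 0" --pt "0 0 0 0 0 0" --pt "0 0 0 0 0 0" --pt "0 0 0 0 0 0" --pt "0 0 0 0 0 0" --pt "0 0 0 0 0 0" --pt "0 0 0 0 0 0" --pt "0 0 0 0 0 0" --hand 255 --grip_force 80

```text
clock: 4.35
position: [0.4618, 0.2419, 0.0281]
ee_rot: [-0.329, 0.446, 0.813, 0.181]
contact_force: [0.3, -3.2, 6.5]
width: 0.0594
```

```bash
python3 plan.py
```

```text
t 4.3 tcp [0.4618 0.2419 0.0281] grasp [0.4689 0.2307 0.0417] yaw_y 32.5 tilt 44.0 y_z 0.001 F [ 0.3 -3.2  6.5] w 0.0594 q [-0.089, 0.606, 1.785, 0.603, 1.332, -0.981]
```

```bash
python3 plan.py .469 .2307 .14 32.5 44 0
```

```text
t 4.3 tcp [0.4618 0.2419 0.0281] grasp [0.4689 0.2307 0.0417] yaw_y 32.5 tilt 44.0 y_z 0.001 F [ 0.3 -3.2  6.5] w 0.0594 q [-0.089, 0.606, 1.785, 0.603, 1.332, -0.981]
row [68.3, 0.1, -70.7] [0.04, -0.05, 0.02] | rows pos 2.0 rot 0.0 tcp [0.462 0.242 0.126]
```

Request:
servo_tool --pt "10 0 -10 0 0 0" --pt "20 0 -21 0 0 0" --pt "34 0 -35 0 0 0" --pt "48 0 -50 0 0 0" --pt "62 0 -64 0 0 0" --pt "68 0 -70 0 0 0" --pt "68 0 -70 0 0 0"

```text
clock: 5.05
position: [0.4618, 0.2423, 0.1256]
ee_rot: [-0.327, 0.446, 0.814, 0.181]
contact_force: [0.5, 0.2, -7.0]
width: 0.0594
```

```bash
python3 plan.py .51 .10 .15 0 3 0; python3 - <<'E'
from h import *
shot("wrist","f");
E
```

```text
t 5.0 tcp [0.4618 0.2423 0.1256] grasp [0.4688 0.2312 0.1393] yaw_y 32.5 tilt 43.9 y_z 0.002 F [ 0.5  0.2 -7. ] w 0.0594 q [-0.087, 0.481, 1.702, 0.585, 1.501, -0.864]
row [-100.8, -35.3, -104.5] [-13.08, -39.77, 30.52] | rows pos 3.0 rot 6.0 tcp [0.51  0.101 0.131]
```

View pics/f_wrist.png

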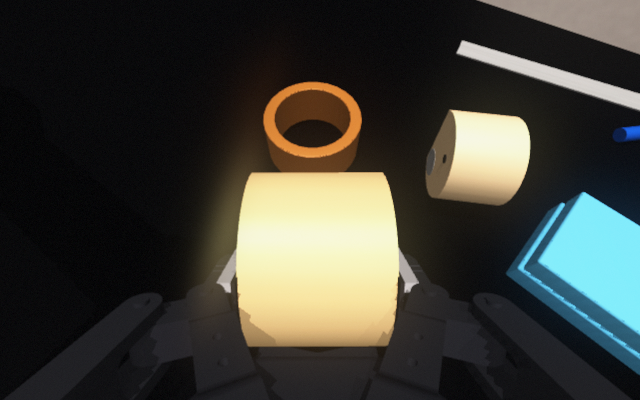

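Request:
servo_tool --pt "-13 -4 -13 -1.6 -5 3.8" --pt "-26 -9 -26 -3.3 -10 7.6" --pt "-40 -14 -41 -5 -15 11.5" --pt "-54 -19 -56 -6.6 -20 15.3" --pt "-67 -24 -70 -8.2 -25 19" --pt "-80 -28 -83 -9.8 -30 23" --pt "-92 -32 -95 -11.5 -35 27" --pt "-101 -35 -104 -13 -40 30.5"

```text
clock: 5.9
position: [0.5074, 0.1009, 0.1281]
ee_rot: [-0.019, 0.708, 0.706, 0.014]
contact_force: [-0.3, 1.4, -6.6]
width: 0.0593
```

```bash
python3 plan.py .576 .0145 .10 0 -38 0
```

```text
t 5.9 tcp [0.5074 0.1009 0.1281] grasp [0.5076 0.1    0.1471] yaw_y -0.2 tilt 2.7 y_z -0.007 F [-0.3  1.4 -6.6] w 0.0593 q [0.026, 0.251, 1.758, 0.052, 1.139, 0.008]
row [-99.7, 69.2, 37.9] [-0.48, -40.7, -0.05] | rows pos 2.5 rot 4.7 tcp [0.576 0.003 0.085]
```

Request:
servo_tool --pt "-14 10 0 0 -6 0" --pt "-28 20 2 0 -12 0" --pt "-43 30 5 0 -18 0" --pt "-57 40 10 0 -24 0" --pt "-72 50 17 0 -30 0" --pt "-86 60 27 0 -36 0" --pt "-100 69 38 -0.5 -40.7 0" --pt "-100 69 38 -0.5 -40.7 0"

```text
clock: 6.7
position: [0.5751, 0.005, 0.0802]
ee_rot: [0.227, 0.667, 0.671, -0.231]
contact_force: [-2.4, -0.1, -7.1]
width: 0.0592
```

```bash
python3 - <<'E'
from h import *
from blk import *
for n in ["scene","side"]: 
    st,im,d,P=shot(n,"g",(230,150,420,290) if n=="scene" else (240,150,430,290),4)
    c=(.576,.0145)
    with np.errstate(invalid="ignore"):
      i=im.astype(int); m=(np.hypot(P[...,0]-c[0],P[...,1]-c[1])<.07)&(P[...,2]>.06)&(P[...,2]<.16)&(i[...,0]-i[...,2]>15)
    print(m.sum(),P[m].min(0),P[m].max(0))
E
python3 plan.py .576 .0145 .038 0 -38 0
```

```text
631 [ 0.51333474 -0.02544911  0.06615513] [0.63500463 0.05801412 0.15969239]
517 [ 0.54447698 -0.03070663  0.07008523] [0.61505345 0.04413818 0.14354051]
t 6.8 tcp [0.5764 0.0043 0.0841] grasp [0.5764 0.0159 0.0991] yaw_y 0.1 tilt 37.8 y_z -0.001 F [ 0.1  0.2 -5.9] w 0.0590 q [0.284, 0.52, 1.671, -0.67, 1.244, 0.6]
row [36.2, -0.3, 49.2] [0.03, -0.24, 0.1] | rows pos 1.2 rot 0.0 tcp [0.576 0.003 0.023]
```

View pics/g_scene.png

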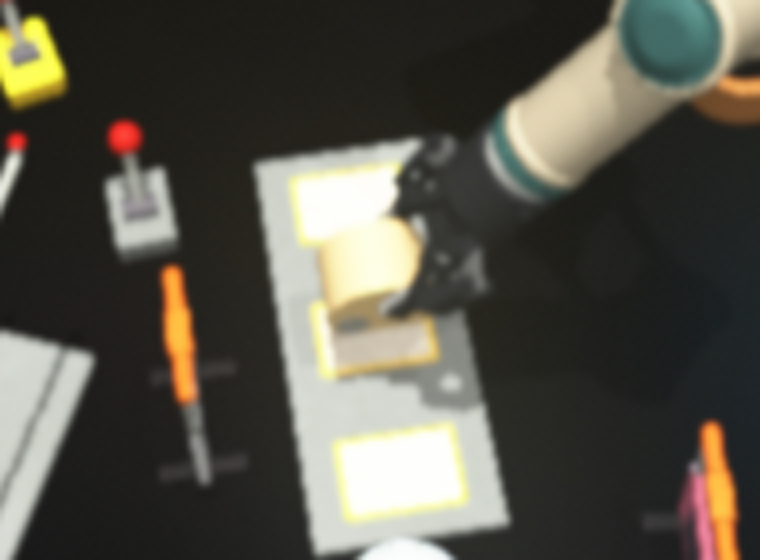

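View pics/g_side.png

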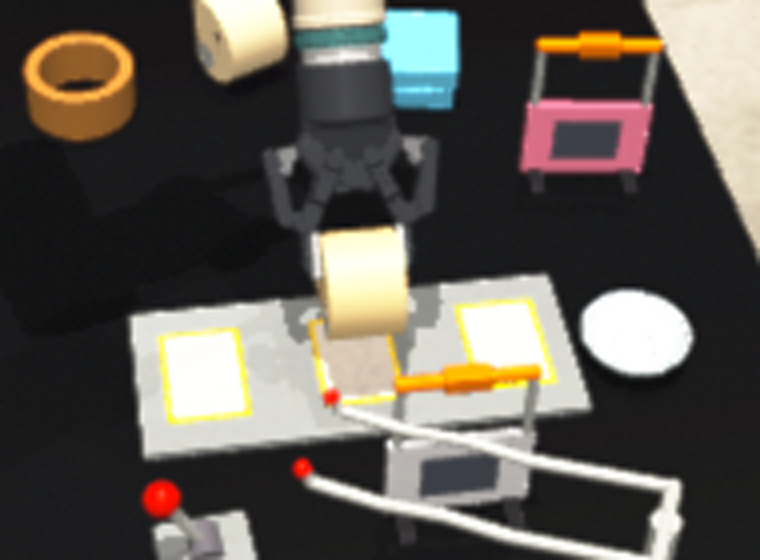

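Request:
servo_tool --pt "7 0 9 0 0 0" --pt "14 0 18 0 0 0" --pt "20 0 28 0 0 0" --pt "26 0 36 0 0 0" --pt "31 0 42 0 0 0" --pt "35 0 48 0 0 0" --pt "36 0 49 0 0 0" --pt "36 0 49 0 0 0"

```text
clock: 7.6
position: [0.5787, 0.0019, 0.0252]
ee_rot: [0.231, 0.668, 0.67, -0.228]
contact_force: [0.2, -0.4, -5.0]
width: 0.0596
```

```bash
python3 plan.py .576 .0145 .036 0 -38 0
```

```text
t 7.6 tcp [0.5787 0.0019 0.0252] grasp [0.5786 0.0136 0.0402] yaw_y 0.2 tilt 37.9 y_z 0.004 F [ 0.2 -0.4 -5. ] w 0.0596 q [0.281, 0.592, 1.723, -0.707, 1.145, 0.687]
row [3.2, -2.8, 2.7] [0.33, -0.11, 0.01] | rows pos 0.1 rot 0.0 tcp [0.576 0.003 0.021]
```

Request:
servo_tool --pt "1 -1 1 0 0 0" --pt "2 -2 2 0 0 0" --pt "3 -2 3 0 0 0" --pt "4 -2 4 0 0 0" --pt "4 -2 4 0 0 0" --pt "4 -2 4 0 0 0"

```text
clock: 8.2
position: [0.5768, 0.0024, 0.022]
ee_rot: [0.233, 0.668, 0.669, -0.228]
contact_force: [-2.4, 4.8, 5.7]
width: 0.0593
```

```bash
python3 plan.py .576 .0145 .036 0 -38 0.12; python3 - <<'E'
from h import *
shot("wrist","h")
E
```

```text
t 8.2 tcp [0.5768 0.0024 0.022 ] grasp [0.5767 0.0141 0.037 ] yaw_y 0.2 tilt 38.0 y_z 0.006 F [-2.4  4.8  5.7] w 0.0593 q [0.284, 0.595, 1.73, -0.711, 1.139, 0.697]
row [0.9, -0.0, -119.5] [0.38, 0.02, -0.06] | rows pos 2.4 rot 0.0 tcp [0.576 0.077 0.116]
```

View pics/h_wrist.png

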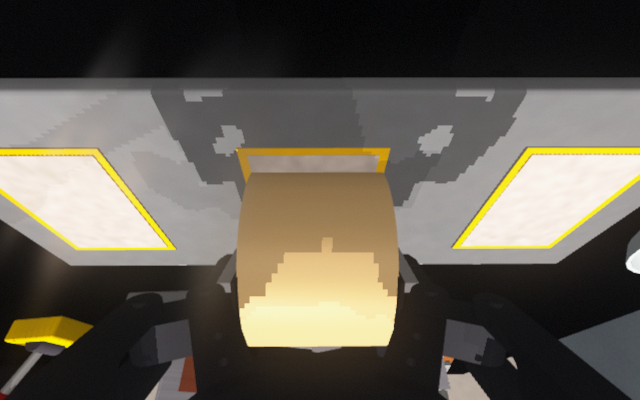

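Request:
servo_tool --pt "0 0 0 0 0 0" --pt "0 0 0 0 0 0" --pt "0 0 0 0 0 0" --pt "0 0 0 0 0 0" --pt "0 0 0 0 0 0" --pt "0 0 0 0 0 0" --hand 0

```text
clock: 8.85
position: [0.5768, 0.0026, 0.0197]
ee_rot: [0.232, 0.668, 0.669, -0.228]
contact_force: [0.2, -0.4, -0.3]
width: 0.0852
```

Request:
servo_tool --pt "0 0 -10 0 0 0" --pt "0 0 -30 0 0 0" --pt "0 0 -60 0 0 0" --pt "0 0 -90 0 0 0" --pt "0 0 -120 0 0 0" --pt "0 0 -150 0 0 0" --pt "0 0 -160 0 0 0"

```text
clock: 9.55
position: [0.5772, 0.1033, 0.149]
ee_rot: [0.233, 0.668, 0.67, -0.225]
contact_force: [1.0, 0.0, -0.5]
width: 0.0855
```

```bash
cat > chk.py <<'E'
from blk import *
import sys
def pblk(c,S,zc=.036):
    ps=[]
    for n,im,P in S:
        with np.errstate(invalid="ignore"): ps.append(P[(np.hypot(P[...,0]-c[0],P[...,1]-c[1])<.062)&(P[...,2]>.018)&(P[...,2]<.12)])
    p=np.concatenate(ps)
    o=least_squares(lambda a:sdf(p,[*a[:3],a[3]],a[4]),[0,*c,-np.pi/2,zc],loss="soft_l1",f_scale=.003)
    print("placed",len(p),"yaw %.1f"%np.degrees(o.x[0]),o.x[1:3].round(4),"flat ang %.1f"%np.degrees(o.x[3]),"zc %.4f"%o.x[4],"cost",round(o.cost,4))
if __name__=="__main__":
    S=[]
    for n in sys.argv[1].split(","):
        st=telemetry.get_state();im,d=cams.get_image(n); S.append((n,im,cloud(n,d,st))); cv2.imwrite(f"pics/{sys.argv[2]}_{n}.png",im[:,:,::-1])
    a=[float(x) for x in sys.argv[3:]]
    for i in range(0,len(a),2): pblk(a[i:i+2],S)
E
python3 chk.py scene,side,wrist i .576 .0145; python3 plan.py .525 .4195 .042 24.7 3 .16
```

```text
placed 6870 yaw 0.1 [0.576  0.0179] flat ang -104.2 zc 0.0352 cost 0.0046
t 9.7 tcp [0.5757 0.1011 0.1461] grasp [0.5756 0.1128 0.1611] yaw_y 0.2 tilt 37.9 y_z 0.005 F [-0.4 -0.1  0.4] w 0.0853 q [0.428, 0.51, 1.505, -0.6, 1.456, 0.599]
row [223.5, -46.2, -220.6] [-7.2, 40.3, -23.93] | rows pos 6.3 rot 5.5 tcp [0.528 0.413 0.183]
```

View pics/i_side.png

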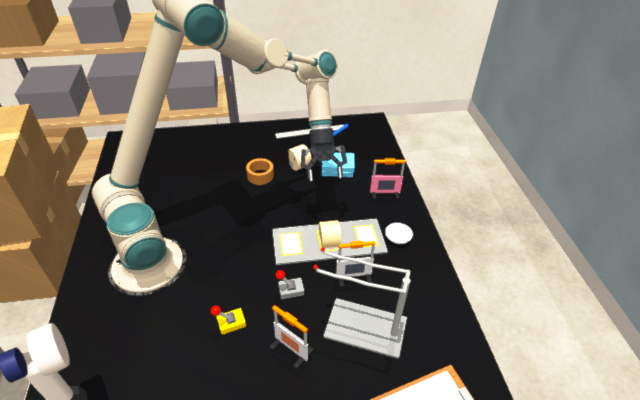

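Request:
servo_tool --pt "28 -6 -28 -1 5 -3" --pt "56 -12 -55 -2 10 -6" --pt "84 -17 -83 -3 15 -9" --pt "112 -23 -110 -4 20 -12" --pt "140 -29 -138 -5 25 -15" --pt "168 -35 -165 -6 30 -18" --pt "196 -40 -193 -7 36 -22" --pt "223 -46 -220 -7 40 -24"

```text
clock: 10.5
position: [0.528, 0.4111, 0.1816]
ee_rot: [-0.023, 0.54, 0.841, 0.011]
contact_force: [1.3, -0.0, -0.4]
width: 0.0853
```

```bash
cat > fq.py <<'E'
from blk import *
import sys
c=(float(sys.argv[1]),float(sys.argv[2])); S=sys.argv[3].split(",")
pp=[]
for n in S:
    st=telemetry.get_state(); im,d=cams.get_image(n);cv2.imwrite(f"pics/{sys.argv[4]}_{n}.png",im[:,:,::-1]); P=cloud(n,d,st)
    with np.errstate(invalid="ignore"): m=(np.hypot(P[...,0]-c[0],P[...,1]-c[1])<.066)&(P[...,2]>.01)&(P[...,2]<.10)
    pp.append(P[m])
p=np.concatenate(pp); print(len(p))
for r in fit(p[::3],c)[:3]: print(np.round(r,4))
E
python3 fq.py .525 .4195 wrist j; python3 plan.py .525 .4195 .042 24.7 44 .10
```

```text
4887
[9.000000e-04 2.046775e+02 5.240000e-01 4.200000e-01 1.848237e+02]
[9.000000e-04 2.467750e+01 5.240000e-01 4.200000e-01 3.551763e+02]
[9.000000e-04 2.467750e+01 5.240000e-01 4.200000e-01 3.551763e+02]
t 10.6 tcp [0.5282 0.4157 0.1821] grasp [0.5287 0.4148 0.2011] yaw_y 24.7 tilt 3.3 y_z -0.004 F [1.1 2.5 1. ] w 0.0852 q [0.531, 0.433, 1.334, 0.058, 1.373, 0.088]
row [-56.1, -1.1, 78.8] [-0.22, 40.75, -0.06] | rows pos 1.9 rot 4.7 tcp [0.549 0.368 0.1  ]
```

View pics/j_wrist.png

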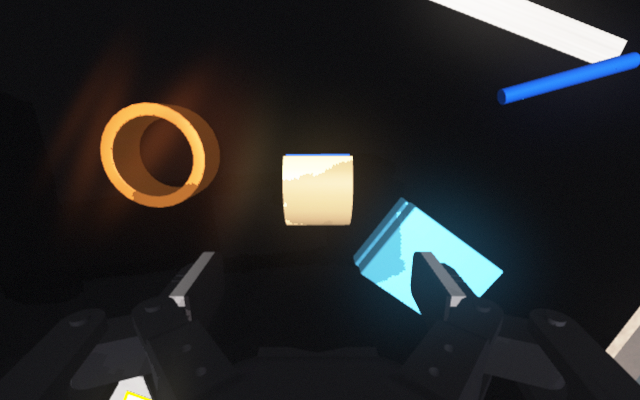

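```bash
python3 - <<'E'
from plan import *
S=[]
for n in["scene","side","wrist"]:
    st=telemetry.get_state();im,d=cams.get_image(n);P=cloud(n,d,st)
    with np.errstate(invalid="ignore"): m=(P[...,0]>.59)&(P[...,0]<.76)&(P[...,1]>.3)&(P[...,1]<.45)&(P[...,2]>.012)&(P[...,2]<.07)&(im[...,2]>im[...,0].astype(int)+25)
    S.append(P[m])
p=np.concatenate(S); print(len(p),p.min(0),p.max(0)); print(cv2.boxPoints(cv2.minAreaRect((p[:,:2]*1000).astype(np.float32))))
# extrude to bench
p=np.concatenate([p,p*[1,1,.5]])
for al in [25,30,35,38,44]:
    T=ori(24.7,al); tcp=np.array([.524,.42,.042])+T.apply([0,0,.019]); q=T.inv().apply(p-tcp)*1000
    m=(abs(q[:,0])<45)&(q[:,2]<5)
    print(al,"min |y| of pack near finger slab",np.abs(q[m][:,1]).min() if m.any() else None, "for |x|<20:",np.abs(q[(abs(q[:,0])<20)&(q[:,2]<5)][:,1]).min() if ((abs(q[:,0])<20)&(q[:,2]<5)).any() else None)
E
```

```text
8784 [0.60092356 0.3216998  0.01201701] [0.73915612 0.43852527 0.05301389]
[[599.3185  339.373  ]
 [722.084   315.80383]
 [741.44775 416.6643 ]
 [618.68225 440.23346]]
25 min |y| of pack near finger slab 78.87524468527647 for |x|<20: None
30 min |y| of pack near finger slab 77.89830416927384 for |x|<20: None
35 min |y| of pack near finger slab 74.77313903136815 for |x|<20: 97.03160814543605
38 min |y| of pack near finger slab 72.96890590457033 for |x|<20: 95.81104853549701
44 min |y| of pack near finger slab 69.16044137311367 for |x|<20: 92.75346271916098
```

Request:
servo_tool --pt "-20 0 0 0 7 0" --pt "-35 -1 5 0 14 0" --pt "-45 -1 15 0 21 0" --pt "-52 -1 35 0 28 0" --pt "-56 -1 60 0 36 0" --pt "-56 -1 79 0 39 0" --pt "-56 -1 79 0 39 0" --pt "-56 -1 79 0 39 0"

```text
clock: 11.5
position: [0.5487, 0.3631, 0.1005]
ee_rot: [-0.302, 0.506, 0.786, 0.189]
contact_force: [0.4, 0.3, 0.1]
width: 0.0855
```

```bash
python3 fq.py .524 .42 wrist k; python3 plan.py .524 .420 .042 24.7 42 0
```

```text
9030
[9.000000e-04 2.487680e+01 5.253000e-01 4.208000e-01 2.439078e+02]
[9.000000e-04 2.487680e+01 5.253000e-01 4.208000e-01 2.449538e+02]
[9.00000e-04 2.48768e+01 5.25300e-01 4.20800e-01 3.50000e+02]
t 11.6 tcp [0.5491 0.364  0.1019] grasp [0.5545 0.3525 0.1161] yaw_y 24.7 tilt 41.7 y_z -0.005 F [-0.2 -0.2  0.2] w 0.0854 q [0.093, 0.575, 1.557, 0.696, 1.361, -0.611]
row [6.1, 0.9, 104.5] [-0.18, 0.28, -0.18] | rows pos 2.1 rot 0.0 tcp [0.519 0.432 0.028]
```

View pics/k_wrist.png

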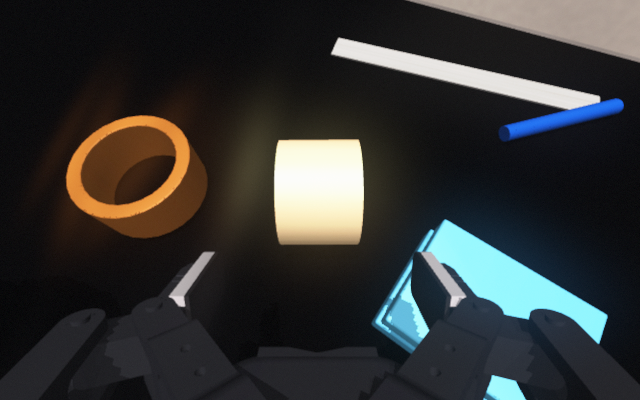

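Request:
servo_tool --pt "3 1 20 0 0 0" --pt "6 1 40 0 0 0" --pt "6 1 60 0 0 0" --pt "6 1 80 0 0 0" --pt "6 1 95 0 0 0" --pt "6 1 105 0 0 0" --pt "6 1 105 0 0 0" --pt "6 1 105 0 0 0"

```text
clock: 12.35
position: [0.5189, 0.432, 0.0274]
ee_rot: [-0.301, 0.505, 0.786, 0.191]
contact_force: [-0.5, -0.2, -1.2]
width: 0.0852
```

Request:
servo_tool --pt "0 0 0 0 0 0" --pt "0 0 0 0 0 0" --pt "0 0 0 0 0 0" --pt "0 0 0 0 0 0" --pt "0 0 0 0 0 0" --pt "0 0 0 0 0 0" --pt "0 0 0 0 0 0" --pt "0 0 0 0 0 0" --hand 255 --grip_force 80

```text
clock: 13.15
position: [0.5192, 0.4314, 0.0275]
ee_rot: [-0.301, 0.505, 0.786, 0.191]
contact_force: [0.8, -3.5, 6.1]
width: 0.0594
```

```bash
python3 plan.py .52 .415 .15 24.7 42 0
```

```text
t 13.2 tcp [0.5192 0.4314 0.0275] grasp [0.5245 0.4199 0.0417] yaw_y 24.7 tilt 41.8 y_z -0.004 F [ 0.8 -3.5  6.1] w 0.0594 q [0.201, 0.646, 1.649, 0.775, 1.182, -0.659]
row [70.3, -6.6, -82.5] [-0.13, 0.24, -0.18] | rows pos 2.2 rot 0.0 tcp [0.515 0.427 0.136]
```

Request:
servo_tool --pt "10 -1 -11 0 0 0" --pt "20 -2 -23 0 0 0" --pt "34 -3 -40 0 0 0" --pt "48 -5 -56 0 0 0" --pt "62 -6 -72 0 0 0" --pt "70 -6 -82 0 0 0" --pt "70 -6 -82 0 0 0"

```text
clock: 13.85
position: [0.5156, 0.4275, 0.1368]
ee_rot: [-0.3, 0.504, 0.787, 0.192]
contact_force: [0.4, -0.3, -4.1]
width: 0.0588
```

```bash
python3 plan.py .48 .22 .16 0 0 0;python3 - <<'E'
from h import *
shot("wrist","l")
E
```

```text
t 13.8 tcp [0.5156 0.4275 0.1368] grasp [0.5209 0.416  0.151 ] yaw_y 24.7 tilt 41.7 y_z -0.001 F [ 0.4 -0.3 -4.1] w 0.0588 q [0.196, 0.517, 1.566, 0.727, 1.337, -0.513]
row [-127.0, -119.0, -118.6] [-9.01, -41.03, 23.56] | rows pos 4.2 rot 5.6 tcp [0.48  0.22  0.141]
```

View pics/l_wrist.png

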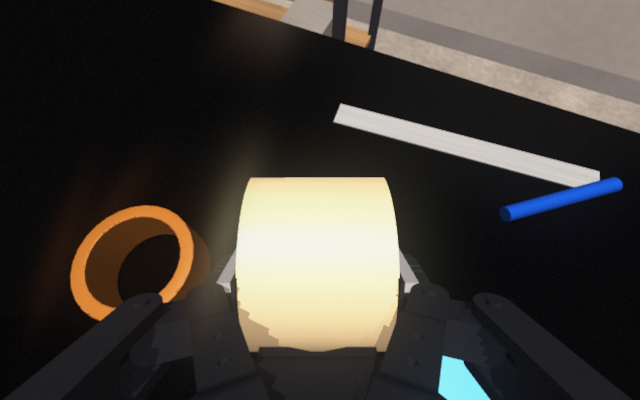

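Held. Carrying it towards place0.

Request:
servo_tool --pt "-16 -15 -15 -1.1 -5 3" --pt "-32 -30 -30 -2.2 -10 6" --pt "-48 -45 -44 -3.4 -15 9" --pt "-64 -60 -59 -4.5 -20 12" --pt "-80 -75 -74 -5.6 -25 15" --pt "-96 -90 -89 -6.8 -31 18" --pt "-112 -105 -104 -8 -36 21" --pt "-127 -119 -118 -9 -41 23.5"

```text
clock: 14.7
position: [0.4768, 0.2192, 0.1376]
ee_rot: [-0.001, 0.708, 0.707, -0.004]
contact_force: [-0.5, 0.2, -6.5]
width: 0.0589
```

```bash
python3 plan.py .451 .0135 .10 0 -43 0
```

```text
t 14.7 tcp [0.4768 0.2192 0.1376] grasp [0.4769 0.2192 0.1566] yaw_y -0.1 tilt 0.5 y_z -0.007 F [-0.5  0.2 -6.5] w 0.0589 q [0.299, 0.258, 1.72, -0.001, 1.171, 0.301]
row [-218.5, -25.1, 52.4] [-0.44, -42.82, 0.07] | rows pos 4.5 rot 5.0 tcp [0.451 0.001 0.086]
```

Request:
servo_tool --pt "-28 -3 0 0 -5 0" --pt "-56 -6 3 0 -10 0" --pt "-84 -10 7 0 -16 0" --pt "-112 -13 13 0 -22 0" --pt "-140 -16 22 0 -28 0" --pt "-168 -19 32 0 -34 0" --pt "-194 -22 42 0 -39 0" --pt "-218 -25 52 -0.4 -43 0"

```text
clock: 15.5
position: [0.4526, 0.0026, 0.0844]
ee_rot: [0.259, 0.657, 0.659, -0.259]
contact_force: [0.3, -0.6, -4.9]
width: 0.0594
```

```bash
python3 plan.py .451 .0135 .039 0 -43 0;python3 chk.py scene,side m .576 .0145
```

```text
t 15.5 tcp [0.4526 0.0026 0.0844] grasp [0.4526 0.0155 0.0983] yaw_y 0.1 tilt 43.0 y_z -0.000 F [ 0.3 -0.6 -4.9] w 0.0594 q [0.398, 0.435, 1.924, -0.73, 1.231, 0.809]
row [39.0, -1.6, 44.8] [0.08, -0.01, 0.11] | rows pos 1.2 rot 0.0 tcp [0.451 0.001 0.025]
placed 1141 yaw -0.3 [0.5757 0.0153] flat ang -89.9 zc 0.0360 cost 0.0025
```

View pics/m_scene.png

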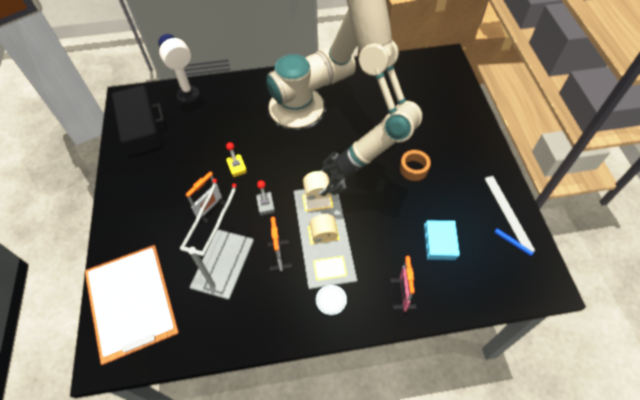

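The block at place1 is flat and centred. Lowering the second one.

Request:
servo_tool --pt "8 0 9 0 0 0" --pt "15 -1 18 0 0 0" --pt "22 -1 27 0 0 0" --pt "29 -1 35 0 0 0" --pt "35 -1 41 0 0 0" --pt "39 -1 45 0 0 0" --pt "40 -1 46 0 0 0" --pt "40 -1 46 0 0 0"

```text
clock: 16.4
position: [0.4531, -0.0, 0.0257]
ee_rot: [0.26, 0.657, 0.659, -0.258]
contact_force: [-0.0, 0.3, -5.0]
width: 0.0594
```

```bash
python3 plan.py .451 .0135 .0365 0 -43 0
```

```text
t 16.4 tcp [ 0.4531 -0.      0.0257] grasp [0.453  0.0129 0.0396] yaw_y 0.2 tilt 43.0 y_z 0.002 F [-0.   0.3 -5. ] w 0.0594 q [0.394, 0.525, 1.978, -0.776, 1.123, 0.915]
row [2.6, -2.1, 1.9] [0.23, 0.03, 0.08] | rows pos 0.1 rot 0.0 tcp [0.451 0.001 0.023]
```

Request:
servo_tool --pt "1 -1 1 0 0 0" --pt "2 -1 2 0 0 0" --pt "3 -2 3 0 0 0" --pt "3 -2 3 0 0 0" --pt "3 -2 3 0 0 0"

```text
clock: 16.9
position: [0.451, 0.0001, 0.0216]
ee_rot: [0.26, 0.657, 0.659, -0.258]
contact_force: [0.2, -0.6, -4.5]
width: 0.0589
```

Request:
servo_tool --pt "0 0 0 0 0 0" --pt "0 0 0 0 0 0" --pt "0 0 0 0 0 0" --pt "0 0 0 0 0 0" --pt "0 0 0 0 0 0" --pt "0 0 0 0 0 0" --hand 0

```text
clock: 17.5
position: [0.451, 0.0, 0.0217]
ee_rot: [0.26, 0.657, 0.659, -0.258]
contact_force: [-0.2, -0.3, 0.3]
width: 0.0853
```

Request:
servo_tool --pt "0 0 -10 0 0 0" --pt "0 0 -30 0 0 0" --pt "0 0 -60 0 0 0" --pt "0 0 -90 0 0 0" --pt "0 0 -120 0 0 0" --pt "0 0 -150 0 0 0" --pt "0 0 -180 0 0 0"

```text
clock: 18.2
position: [0.4499, 0.1242, 0.1546]
ee_rot: [0.26, 0.657, 0.659, -0.258]
contact_force: [1.0, 0.2, 0.2]
width: 0.0858
```

```bash
python3 chk.py scene,side n .576 .0145 .451 .0145;python3 plan.py .48 .05 .25 -10 0 0
```

```text
placed 1138 yaw 0.2 [0.5754 0.0155] flat ang -90.0 zc 0.0363 cost 0.0023
placed 1083 yaw 0.3 [0.4497 0.0139] flat ang -84.9 zc 0.0362 cost 0.0022
t 18.3 tcp [0.4522 0.1261 0.1557] grasp [0.452  0.139  0.1696] yaw_y 0.4 tilt 42.8 y_z 0.008 F [ 0.1  0.  -0.1] w 0.0856 q [0.596, 0.427, 1.692, -0.605, 1.506, 0.786]
row [-107.0, 28.0, -3.3] [4.31, 42.61, 9.7] | rows pos 2.2 rot 5.1 tcp [0.48  0.05  0.231]
```

View pics/n_side.png

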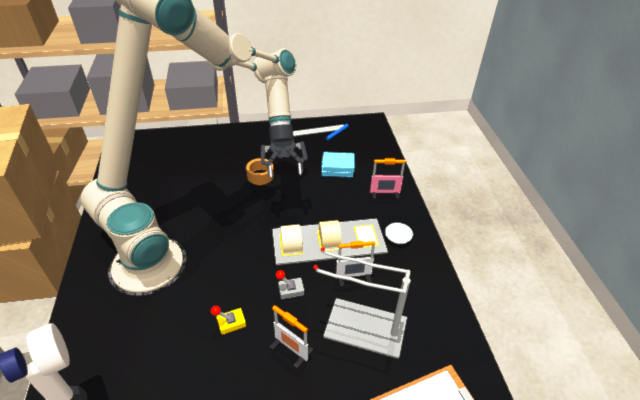

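```bash
python3 plan.py .47 .02 .27 10 0 0
```

```text
t 18.3 tcp [0.4522 0.1261 0.1557] grasp [0.452  0.139  0.1696] yaw_y 0.4 tilt 42.8 y_z 0.008 F [ 0.1  0.  -0.1] w 0.0856 q [0.596, 0.427, 1.692, -0.605, 1.506, 0.786]
row [-142.6, 17.9, 2.3] [-3.16, 42.71, -9.36] | rows pos 2.9 rot 5.1 tcp [0.47  0.02  0.251]
```

Request:
servo_tool --pt "-24 3 -10 -0.5 7 -1.5" --pt "-48 6 -18 -1 14 -3" --pt "-72 9 -18 -1.5 21 -4.5" --pt "-96 12 -10 -2 28 -6" --pt "-120 15 -4 -2.5 35 -7.5" --pt "-143 18 2 -3 42.7 -9" --pt "-143 18 2 -3 42.7 -9" --pt "-143 18 2 -3 42.7 -9"

```text
clock: 19.1
position: [0.4678, 0.0143, 0.2489]
ee_rot: [-0.001, 0.649, 0.761, -0.004]
contact_force: [-0.2, 1.3, -0.4]
width: 0.0855
```

```bash
python3 plan.py .413 -.351 .152 43.5 0 .10
```

```text
t 19.1 tcp [0.4678 0.0143 0.2489] grasp [0.4679 0.0144 0.2679] yaw_y 9.1 tilt 0.5 y_z -0.008 F [-0.2  1.3 -0.4] w 0.0855 q [-0.113, 0.096, 1.64, -0.006, 1.412, -0.271]
row [-352.1, -111.5, 18.1] [-0.52, 0.06, -34.45] | rows pos 7.4 rot 4.0 tcp [ 0.413 -0.351  0.233]
```

Request:
servo_tool --pt "-44 -14 -25 0 0 -4" --pt "-88 -28 -50 0 0 -9" --pt "-132 -42 -60 0 0 -13" --pt "-176 -56 -60 0 0 -17" --pt "-220 -70 -60 0 0 -22" --pt "-264 -84 -60 0 0 -26" --pt "-308 -98 -60 0 0 -30" --pt "-352 -111 -55 -0.5 0 -34.5"

```text
clock: 19.9
position: [0.4183, -0.3471, 0.3055]
ee_rot: [0.0, 0.388, 0.922, 0.0]
contact_force: [1.7, -0.6, 0.1]
width: 0.0854
```

```bash
cat > bar.py <<'E'
from h import *
import sys
c=(float(sys.argv[1]),float(sys.argv[2])); zr=(float(sys.argv[4]),float(sys.argv[5])) if len(sys.argv)>4 else (.13,.175)
for n in sys.argv[3].split(","):
    st=telemetry.get_state(); im,d=cams.get_image(n);cv2.imwrite(f"pics/bar{st['clock']:.1f}_{n}.png",im[:,:,::-1]); P=cloud(n,d,st); i=im.astype(int)
    with np.errstate(invalid="ignore"): m=(np.hypot(P[...,0]-c[0],P[...,1]-c[1])<.075)&(P[...,2]>zr[0])&(P[...,2]<zr[1])&(i[...,0]>90)&(i[...,0]-i[...,2]>60)&(i[...,0]-i[...,1]>20)
    p=P[m]
    if len(p)<8: print(n,len(p));continue
    w,v=np.linalg.eigh(np.cov(p[:,:2].T)); v=v[:,-1]; q=p[:,:2]-p[:,:2].mean(0); t=q@v; nrm=np.array([-v[1],v[0]]); s=q@nrm
    ce=p[:,:2].mean(0)+v*(t.min()+t.max())/2+nrm*(np.percentile(s,1)+np.percentile(s,99))/2
    print(f"bar{st['clock']:.1f}",n,len(p),"c",ce.round(4),"ang %.1f"%(np.degrees(np.arctan2(v[1],v[0]))%180),"len %.3f w %.3f"%(np.ptp(t),np.ptp(s)),"ztop",np.percentile(p[:,2],[50,97]).round(4))
E
python3 bar.py .413 -.351 wrist,scene,side; python3 plan.py .413 -.351 .152 43.5 0 0
```

```text
bar19.9 wrist 1323 c [ 0.4134 -0.3473] ang 133.4 len 0.106 w 0.016 ztop [0.1552 0.1579]
bar19.9 scene 166 c [ 0.4121 -0.3498] ang 132.8 len 0.106 w 0.019 ztop [0.1539 0.1613]
bar20.0 side 248 c [ 0.4127 -0.3496] ang 133.9 len 0.108 w 0.017 ztop [0.156  0.1609]
t 20.1 tcp [ 0.4175 -0.3477  0.3038] grasp [ 0.4176 -0.3478  0.3228] yaw_y 43.9 tilt 0.2 y_z -0.000 F [-0.   1.2 -0.2] w 0.0851 q [-0.822, 0.192, 1.391, -0.0, 1.562, -1.589]
row [0.2, -5.5, 170.8] [-0.0, -0.19, 0.44] | rows pos 3.4 rot 0.1 tcp [ 0.413 -0.351  0.133]
```

Request:
servo_tool --pt "1 -2 40 0 0 0" --pt "2 -4 80 0 0 0" --pt "2 -4 120 0 0 0" --pt "2 -4 150 0 0 0" --pt "2 -4 170 0 0 0" --pt "2 -4 172 0 0 0" --pt "2 -4 172 0 0 0"

```text
clock: 20.75
position: [0.414, -0.3473, 0.1341]
ee_rot: [0.0, 0.39, 0.921, 0.0]
contact_force: [0.7, 0.2, 0.3]
width: 0.0855
```

Request:
servo_tool --pt "0 0 0 0 0 0" --pt "0 0 0 0 0 0" --pt "0 0 0 0 0 0" --pt "0 0 0 0 0 0" --pt "0 0 0 0 0 0" --pt "0 0 0 0 0 0" --pt "0 0 0 0 0 0" --pt "0 0 0 0 0 0" --hand 255 --grip_force 60

```text
clock: 21.55
position: [0.413, -0.3502, 0.1349]
ee_rot: [0.001, 0.391, 0.92, -0.0]
contact_force: [-2.1, 0.3, 5.9]
width: 0.0125
```

```bash
python3 plan.py .413 -.349 .29 43.5 0 0
```

```text
t 21.6 tcp [ 0.413  -0.3502  0.1349] grasp [ 0.413  -0.3501  0.1539] yaw_y 44.0 tilt 0.1 y_z -0.000 F [-2.1  0.3  5.9] w 0.0125 q [-0.832, 0.278, 1.698, 0.0, 1.163, -1.599]
row [0.6, 0.8, -136.1] [-0.0, 0.13, 0.45] | rows pos 2.7 rot 0.1 tcp [ 0.413 -0.349  0.271]
```

```bash
python3 bar.py .413 -.351 wrist,side; ls pics | tail -3
```

```text
bar21.6 wrist 4931 c [ 0.4134 -0.3475] ang 133.3 len 0.107 w 0.016 ztop [0.155 0.158]
bar21.6 side 121 c [ 0.4187 -0.3553] ang 132.4 len 0.094 w 0.017 ztop [0.1557 0.1617]
m_side.png
n_scene.png
n_side.png
```

```bash
python3 - <<'E'
import cv2,glob
f=sorted(glob.glob("pics/bar21*_wrist.png"))[-1];cv2.imwrite("pics/o1.png",cv2.imread(f))
f=sorted(glob.glob("pics/bar21*_side.png"))[-1];cv2.imwrite("pics/o2.png",cv2.resize(cv2.imread(f)[230:400,200:420],None,fx=3.5,fy=3.5))
E
```

```text
(no output)
```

View pics/o1.png

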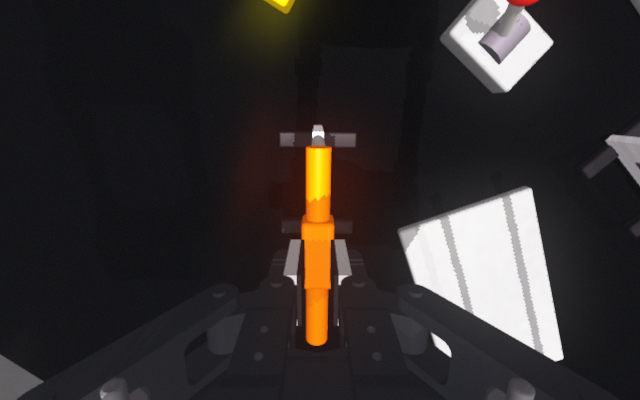

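View pics/o2.png

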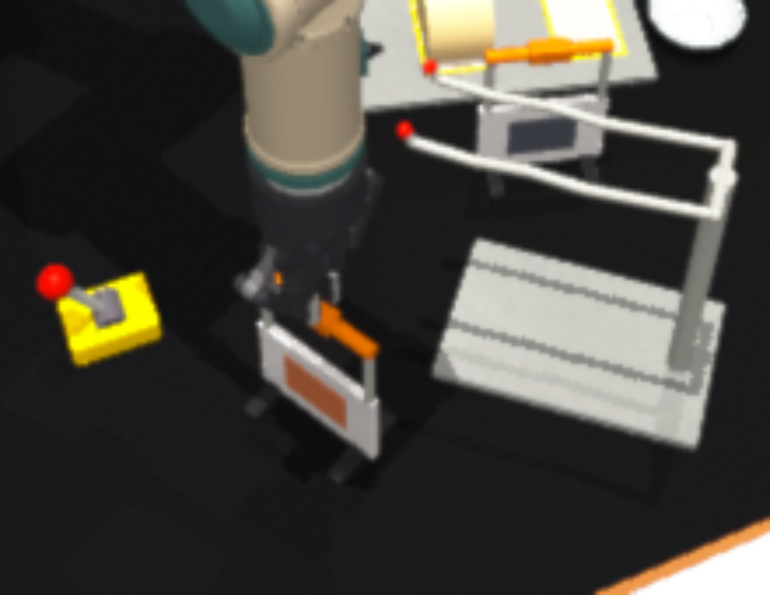

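Request:
servo_tool --pt "0 0 -15 0 0 0" --pt "0 0 -35 0 0 0" --pt "0 0 -60 0 0 0" --pt "0 0 -85 0 0 0" --pt "0 0 -110 0 0 0" --pt "0 0 -130 0 0 0" --pt "0 0 -136 0 0 0" --pt "0 0 -136 0 0 0"

```text
clock: 22.45
position: [0.4131, -0.3495, 0.2699]
ee_rot: [0.001, 0.391, 0.92, 0.0]
contact_force: [-0.3, 0.8, -4.4]
width: 0.0124
```

```bash
python3 bar.py .413 -.351 wrist .25 .31; python3 plan.py .446 -.228 .29 5 0 0
```

```text
bar22.4 wrist 4941 c [ 0.4136 -0.3468] ang 133.5 len 0.107 w 0.016 ztop [0.29  0.293]
t 22.5 tcp [ 0.4127 -0.349   0.269 ] grasp [ 0.4126 -0.3491  0.288 ] yaw_y 44.0 tilt 0.1 y_z 0.001 F [ 0.1  0.1 -3.9] w 0.0122 q [-0.831, 0.196, 1.469, 0.001, 1.477, -1.599]
row [64.0, 108.0, -1.9] [0.04, -0.05, 38.96] | rows pos 2.5 rot 4.5 tcp [ 0.446 -0.228  0.271]
```

```bash
python3 plan.py .4206 -.2197 .289 9 0 0;python3 plan.py .4206 -.2197 .289 -25.2 0 0
```

```text
t 22.5 tcp [ 0.4127 -0.349   0.269 ] grasp [ 0.4126 -0.3491  0.288 ] yaw_y 44.0 tilt 0.1 y_z 0.001 F [ 0.1  0.1 -3.9] w 0.0122 q [-0.831, 0.196, 1.469, 0.001, 1.477, -1.599]
row [87.6, 95.5, -0.9] [0.04, -0.05, 34.96] | rows pos 2.6 rot 4.1 tcp [ 0.421 -0.22   0.27 ]
t 22.5 tcp [ 0.4127 -0.349   0.269 ] grasp [ 0.4126 -0.3491  0.288 ] yaw_y 44.0 tilt 0.1 y_z 0.001 F [ 0.1  0.1 -3.9] w 0.0122 q [-0.831, 0.196, 1.469, 0.001, 1.477, -1.599]
row [87.6, 95.5, -0.9] [0.02, -0.06, 69.16] | rows pos 2.6 rot 8.1 tcp [ 0.421 -0.22   0.27 ]
```

Request:
servo_tool --pt "9 8 0 0 0 3" --pt "19 18 0 0 0 7" --pt "31 30 0 0 0 12" --pt "44 44 0 0 0 18" --pt "57 59 0 0 0 24" --pt "70 74 0 0 0 30" --pt "80 87 0 0 0 36" --pt "87 95 -1 0 0 42"

```text
clock: 23.3
position: [0.42, -0.2189, 0.269]
ee_rot: [-0.002, 0.696, 0.718, 0.0]
contact_force: [0.3, -0.3, -3.6]
width: 0.0122
```

```bash
python3 plan.py .4206 -.2197 .289 -25.2 0 0
```

```text
t 23.3 tcp [ 0.42   -0.2189  0.269 ] grasp [ 0.4201 -0.2189  0.288 ] yaw_y 1.8 tilt 0.2 y_z -0.002 F [ 0.3 -0.3 -3.6] w 0.0122 q [-0.628, 0.093, 1.595, 0.001, 1.457, -0.659]
row [-0.9, 0.5, -1.0] [-0.13, -0.13, 26.95] | rows pos 0.0 rot 3.1 tcp [ 0.421 -0.22   0.27 ]
```

Request:
servo_tool --pt "0 0 -1 0 0 5" --pt "-1 0 -1 0 0 11" --pt "-1 0 -1 0 0 17" --pt "-1 0 -1 0 0 23" --pt "-1 0 -1 0 0 27" --pt "-1 0 -1 0 0 27" --pt "-1 0 -1 0 0 27"

```text
clock: 24.0
position: [0.4204, -0.2215, 0.2709]
ee_rot: [-0.001, 0.843, 0.538, -0.0]
contact_force: [-0.1, -0.8, -2.4]
width: 0.0124
```

```bash
python3 bar.py .4206 -.2197 wrist,scene,side .25 .31; python3 plan.py .6152 -.3113 .289 -25.2 0 0; python3 - <<'E'
from h import *
# prong measure from wrist
st=telemetry.get_state(); im,d=cams.get_image("wrist"); P=cloud("wrist",d,st); cv2.imwrite("pics/p_wrist.png",im[:,:,::-1])
dr=np.array([np.cos(np.radians(-25.2)),np.sin(np.radians(-25.2))]); n=np.array([-dr[1],dr[0]])
with np.errstate(invalid="ignore"): m=(P[...,2]>.236)&(P[...,2]<.27)
q=P[m][:,:2]-[.6152,-.3113]; t=q@dr; s=q@n; k=(t>-.15)&(t<.1)&(abs(s)<.06)
for lo in np.arange(-.14,.1,.02):
    kk=k&(t>lo)&(t<lo+.02)
    if kk.sum()>5: print(round(lo,2),[ (np.median(s[kk&(np.sign(s)==g)]).round(4),(kk&(np.sign(s)==g)).sum()) for g in(-1,1)], np.percentile(P[m][kk][:,2],90).round(4))
E
```

```text
bar24.0 wrist 4848 c [ 0.421 -0.219] ang 64.7 len 0.107 w 0.015 ztop [0.291  0.2939]
bar24.1 scene 113 c [ 0.4216 -0.2225] ang 66.3 len 0.106 w 0.021 ztop [0.2894 0.2984]
bar24.1 side 129 c [ 0.4141 -0.2402] ang 67.5 len 0.068 w 0.016 ztop [0.2928 0.2979]
t 24.1 tcp [ 0.4208 -0.2219  0.2717] grasp [ 0.4208 -0.2219  0.2907] yaw_y -25.0 tilt 0.0 y_z 0.001 F [-0.3 -0.6 -3.9] w 0.0120 q [-0.632, 0.093, 1.588, 0.0, 1.46, -0.196]
row [1.1, 214.0, 1.8] [0.03, -0.01, 0.2] | rows pos 4.3 rot 0.0 tcp [ 0.615 -0.311  0.27 ]
-0.14 [(np.float64(-0.0238), np.int64(353)), (np.float64(0.0347), np.int64(343))] 0.2604
-0.12 [(np.float64(-0.0246), np.int64(360)), (np.float64(0.0344), np.int64(410))] 0.2484
-0.1 [(np.float64(-0.0246), np.int64(346)), (np.float64(0.0341), np.int64(393))] 0.2466
-0.08 [(np.float64(-0.025), np.int64(391)), (np.float64(0.034), np.int64(462))] 0.2467
-0.06 [(np.float64(-0.0252), np.int64(393)), (np.float64(0.0339), np.int64(478))] 0.2488
-0.04 [(np.float64(-0.0251), np.int64(340)), (np.float64(0.0341), np.int64(389))] 0.2487
-0.02 [(np.float64(-0.0252), np.int64(321)), (np.float64(0.0324), np.int64(13))] 0.2466
```

View pics/p_wrist.png

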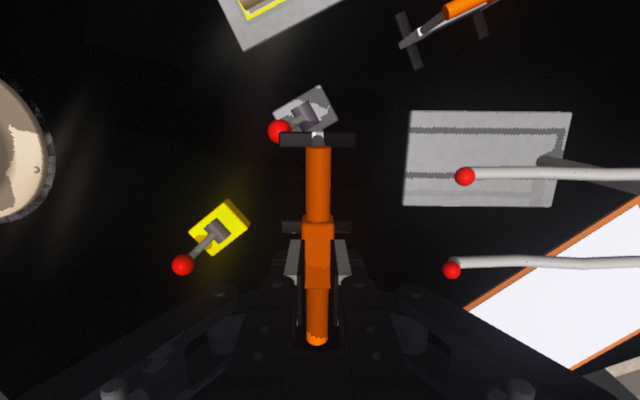

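Request:
servo_tool --pt "1 12 0 0 0 0" --pt "2 32 0 0 0 0" --pt "4 60 0 0 0 0" --pt "4 90 0 0 0 0" --pt "4 120 0 0 0 0" --pt "4 150 0 0 0 0" --pt "4 180 0 0 0 0" --pt "4 200 0 0 0 0"

```text
clock: 25.0
position: [0.6069, -0.3043, 0.2714]
ee_rot: [0.001, 0.843, 0.537, 0.001]
contact_force: [0.8, -1.4, -3.1]
width: 0.012
```

```bash
python3 bar.py .6 -.304 wrist,scene,side .25 .31; python3 plan.py .6165 -.3086 .256 -25.2 0 0
```

```text
bar25.0 wrist 4936 c [ 0.6077 -0.3018] ang 64.7 len 0.107 w 0.016 ztop [0.2914 0.2944]
bar25.1 scene 105 c [ 0.6211 -0.2805] ang 64.7 len 0.051 w 0.016 ztop [0.2896 0.297 ]
bar25.1 side 182 c [ 0.6081 -0.3061] ang 66.2 len 0.108 w 0.016 ztop [0.2923 0.297 ]
t 25.1 tcp [ 0.6055 -0.3037  0.2709] grasp [ 0.6055 -0.3037  0.2899] yaw_y -25.0 tilt 0.0 y_z 0.001 F [-0.3 -0.1 -2.7] w 0.0122 q [-0.568, 0.412, 1.151, 0.0, 1.578, -0.131]
row [0.2, 12.0, 33.9] [0.03, -0.02, 0.18] | rows pos 0.7 rot 0.0 tcp [ 0.616 -0.309  0.237]
```

Request:
servo_tool --pt "0 6 0 0 0 0" --pt "0 12 4 0 0 0" --pt "0 12 10 0 0 0" --pt "0 12 16 0 0 0" --pt "0 12 22 0 0 0" --pt "0 12 27 0 0 0" --pt "0 12 31 0 0 0" --pt "0 12 31 0 0 0"

```text
clock: 25.95
position: [0.6143, -0.3079, 0.2407]
ee_rot: [-0.0, 0.844, 0.537, 0.0]
contact_force: [0.6, 0.2, -3.5]
width: 0.0123
```

Request:
servo_tool --pt "0 0 1 0 0 0" --pt "0 0 2 0 0 0" --pt "0 0 3 0 0 0" --pt "0 0 4 0 0 0" --pt "0 0 4 0 0 0"

```text
clock: 26.45
position: [0.6147, -0.3081, 0.2374]
ee_rot: [0.001, 0.844, 0.537, 0.0]
contact_force: [-0.7, 0.0, -4.1]
width: 0.0125
```

```bash
python3 bar.py .6165 -.31 wrist,scene,side .23 .30; python3 plan.py .6165 -.3086 .254 -25.2 0 0; python3 - <<'E'
from h import *
shot("scene","q",(160,150,320,310),3.7); shot("side","q",(250,200,430,370),4)
E
```

```text
bar26.4 wrist 4969 c [ 0.6154 -0.3058] ang 64.6 len 0.107 w 0.033 ztop [0.2574 0.2604]
bar26.5 scene 104 c [ 0.6177 -0.3018] ang 63.1 len 0.093 w 0.019 ztop [0.2569 0.264 ]
bar26.6 side 187 c [ 0.6158 -0.308 ] ang 66.1 len 0.107 w 0.016 ztop [0.2591 0.2731]
t 26.6 tcp [ 0.6148 -0.3081  0.2376] grasp [ 0.6148 -0.3081  0.2566] yaw_y -25.0 tilt 0.1 y_z 0.002 F [ 0.4  0.4 -2.5] w 0.0127 q [-0.566, 0.437, 1.19, 0.0, 1.513, -0.129]
row [0.3, 1.7, 2.6] [0.09, 0.0, 0.16] | rows pos 0.1 rot 0.0 tcp [ 0.616 -0.309  0.235]
```

View pics/q_side.png

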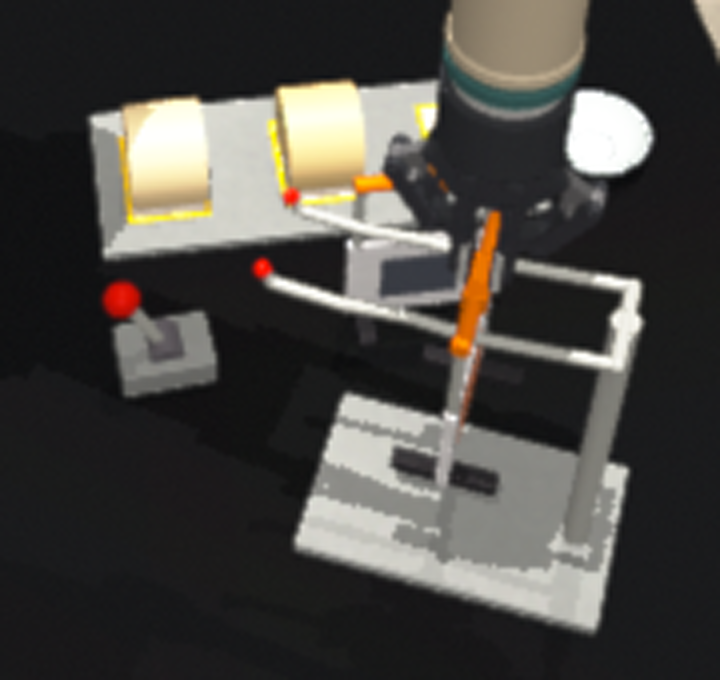

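Request:
servo_tool --pt "0 1 0.5 0 0 0" --pt "0 1 1 0 0 0" --pt "0 1 1.5 0 0 0" --pt "0 1 1.5 0 0 0"

```text
clock: 27.1
position: [0.6159, -0.3087, 0.2368]
ee_rot: [0.001, 0.844, 0.537, 0.001]
contact_force: [-0.1, 0.2, 0.7]
width: 0.0126
```

Request:
servo_tool --pt "0 0 0 0 0 0" --pt "0 0 0 0 0 0" --pt "0 0 0 0 0 0" --pt "0 0 0 0 0 0" --pt "0 0 0 0 0 0" --pt "0 0 0 0 0 0" --pt "0 0 0 0 0 0" --pt "0 0 0 0 0 0" --hand 0

```text
clock: 27.9
position: [0.6157, -0.3085, 0.236]
ee_rot: [0.001, 0.844, 0.537, 0.0]
contact_force: [-0.0, -0.6, -0.2]
width: 0.0854
```

Request:
servo_tool --pt "0 0 -10 0 0 0" --pt "0 0 -25 0 0 0" --pt "0 0 -45 0 0 0" --pt "0 0 -65 0 0 0" --pt "0 0 -85 0 0 0" --pt "0 0 -100 0 0 0" --pt "0 0 -100 0 0 0"

```text
clock: 28.6
position: [0.6165, -0.309, 0.3396]
ee_rot: [0.003, 0.844, 0.537, 0.002]
contact_force: [0.2, -0.2, 0.4]
width: 0.0855
```

```bash
python3 bar.py .6165 -.31 wrist,scene,side .23 .30; python3 bar.py .627 -.138 scene,side;  python3 plan.py .55 -.138 .27 -75 0 -0.05
```

```text
bar28.6 wrist 2057 c [ 0.6166 -0.3058] ang 64.5 len 0.106 w 0.016 ztop [0.257  0.2597]
bar28.6 scene 213 c [ 0.6155 -0.3089] ang 64.5 len 0.107 w 0.017 ztop [0.2561 0.2626]
bar28.7 side 217 c [ 0.6169 -0.3088] ang 64.4 len 0.107 w 0.018 ztop [0.2581 0.2628]
bar28.8 scene 156 c [ 0.6266 -0.1358] ang 179.8 len 0.108 w 0.016 ztop [0.1553 0.1614]
bar28.8 side 195 c [ 0.6283 -0.1365] ang 179.0 len 0.105 w 0.021 ztop [0.1556 0.1608]
t 28.9 tcp [ 0.6152 -0.3082  0.3348] grasp [ 0.6152 -0.3082  0.3538] yaw_y -25.0 tilt 0.0 y_z -0.001 F [-0.3  0.1  0.1] w 0.0857 q [-0.566, 0.425, 0.98, 0.0, 1.737, -0.129]
row [126.6, -131.0, 133.9] [-0.05, 0.0, 49.96] | rows pos 4.5 rot 5.8 tcp [ 0.55  -0.138  0.201]
```

```bash
python3 plan.py .6273 -.136 .152 -90.5 0 .12
```

```text
t 28.9 tcp [ 0.6152 -0.3082  0.3348] grasp [ 0.6152 -0.3082  0.3538] yaw_y -25.0 tilt 0.0 y_z -0.001 F [-0.3  0.1  0.1] w 0.0857 q [-0.566, 0.425, 0.98, 0.0, 1.737, -0.129]
row [161.2, -61.8, 81.9] [-0.05, 0.01, 65.46] | rows pos 3.8 rot 7.6 tcp [ 0.627 -0.136  0.253]
```

Request:
servo_tool --pt "20 -8 0 0 0 8" --pt "40 -16 0 0 0 16" --pt "65 -25 0 0 0 24" --pt "90 -35 10 0 0 32" --pt "115 -44 25 0 0 40" --pt "140 -54 45 0 0 48" --pt "161 -62 65 0 0 57" --pt "161 -62 75 0 0 65.5"

```text
clock: 29.65
position: [0.6263, -0.1326, 0.2582]
ee_rot: [-0.001, 1.0, -0.003, -0.001]
contact_force: [-0.7, 0.5, -0.0]
width: 0.0852
```

Request:
servo_tool --pt "0 0 0 0 0 0" --pt "0 0 0 0 0 0"

```text
clock: 29.85
position: [0.6275, -0.1366, 0.2606]
ee_rot: [0.0, 1.0, -0.0, 0.0]
contact_force: [0.5, 0.4, 0.5]
width: 0.0852
```

```bash
python3 bar.py .627 -.136 wrist;  python3 plan.py .6273 -.136 .151 -90.5 0 0
```

```text
bar29.9 wrist 1715 c [ 0.628  -0.1336] ang 179.8 len 0.106 w 0.016 ztop [0.1551 0.158 ]
t 29.9 tcp [ 0.6279 -0.1369  0.2612] grasp [ 0.6278 -0.1369  0.2802] yaw_y -90.1 tilt 0.1 y_z 0.001 F [-0.  -0.3 -0.2] w 0.0853 q [-0.323, 0.357, 1.26, -0.0, 1.523, 1.25]
row [-0.8, -1.0, 129.2] [0.06, -0.1, 0.39] | rows pos 2.6 rot 0.0 tcp [ 0.627 -0.136  0.132]
```

Request:
servo_tool --pt "0 -1 30 0 0 0" --pt "0 -1 65 0 0 0" --pt "0 -1 95 0 0 0" --pt "0 -1 115 0 0 0" --pt "0 -1 126 0 0 0" --pt "0 -1 128 0 0 0" --pt "0 -1 128 0 0 0"

```text
clock: 30.6
position: [0.6285, -0.1361, 0.1338]
ee_rot: [0.001, 1.0, -0.002, 0.001]
contact_force: [-0.2, 0.1, -0.2]
width: 0.0854
```

Request:
servo_tool --pt "0 0 0 0 0 0" --pt "0 0 0 0 0 0" --pt "0 0 0 0 0 0" --pt "0 0 0 0 0 0" --pt "0 0 0 0 0 0" --pt "0 0 0 0 0 0" --pt "0 0 0 0 0 0" --pt "0 0 0 0 0 0" --hand 255 --grip_force 60

```text
clock: 31.4
position: [0.628, -0.1356, 0.1335]
ee_rot: [0.0, 1.0, -0.002, 0.001]
contact_force: [-1.2, 0.4, 4.7]
width: 0.0131
```

Request:
servo_tool --pt "0 0 -15 0 0 0" --pt "0 0 -35 0 0 0" --pt "0 0 -60 0 0 0" --pt "0 0 -85 0 0 0" --pt "0 0 -110 0 0 0" --pt "0 0 -130 0 0 0" --pt "0 0 -136 0 0 0" --pt "0 0 -136 0 0 0"

```text
clock: 32.2
position: [0.6277, -0.1354, 0.2685]
ee_rot: [0.0, 1.0, -0.002, 0.001]
contact_force: [-0.2, 0.1, -5.1]
width: 0.0131
```

```bash
python3 bar.py .627 -.136 wrist,side .25 .31; python3 plan.py .50 -.13 .289 -60 0 0
```

```text
bar32.2 wrist 5001 c [ 0.6275 -0.1329] ang 179.9 len 0.107 w 0.015 ztop [0.29   0.2928]
bar32.2 side 178 c [ 0.6268 -0.1382] ang 179.3 len 0.106 w 0.021 ztop [0.2882 0.2941]
t 32.3 tcp [ 0.6268 -0.1351  0.2668] grasp [ 0.6268 -0.1351  0.2858] yaw_y -90.2 tilt 0.1 y_z -0.000 F [ 0.2  0.3 -3.5] w 0.0129 q [-0.321, 0.356, 1.249, -0.0, 1.539, 1.254]
row [-126.8, -4.6, -2.9] [-0.06, 0.11, -30.23] | rows pos 2.5 rot 3.5 tcp [ 0.5  -0.13  0.27]
```

Request:
servo_tool --pt "-8 0 -3 0 0 0" --pt "-25 0 -3 0 0 0" --pt "-48 -1 -3 0 0 -4" --pt "-75 -2 -3 0 0 -9" --pt "-102 -2 -3 0 0 -14" --pt "-130 -2 -3 0 0 -19" --pt "-155 -2 -3 0 0 -24" --pt "-172 -2 -3 0 0 -29"

```text
clock: 33.1
position: [0.4523, -0.1321, 0.2709]
ee_rot: [-0.0, 0.968, 0.25, -0.001]
contact_force: [-0.0, -0.6, -4.4]
width: 0.0129
```

```bash
python3 plan.py .422 -.2166 .289 -25.2 0 0
```

```text
t 33.1 tcp [ 0.4523 -0.1321  0.2709] grasp [ 0.4524 -0.1321  0.2899] yaw_y -61.0 tilt 0.1 y_z -0.001 F [-0.  -0.6 -4.4] w 0.0129 q [-0.431, 0.088, 1.596, -0.001, 1.46, 0.634]
row [-67.5, 59.3, 1.0] [-0.08, 0.06, -35.84] | rows pos 1.8 rot 4.2 tcp [ 0.422 -0.217  0.27 ]
```

Request:
servo_tool --pt "-10 9 0 0 0 -6" --pt "-22 19 0 0 0 -12" --pt "-34 30 0 0 0 -18" --pt "-46 41 0 0 0 -24" --pt "-57 50 0 0 0 -30" --pt "-65 57 1 0 0 -35.8" --pt "-67 59 1 0 0 -35.8" --pt "-67 59 1 0 0 -35.8"

```text
clock: 33.9
position: [0.4246, -0.2164, 0.2702]
ee_rot: [-0.0, 0.846, 0.533, 0.0]
contact_force: [0.4, 0.1, -3.5]
width: 0.013
```

```bash
python3 bar.py .422 -.2166 wrist .25 .31; python3 plan.py .5441 -.2745 .289 -25.2 0 0
```

```text
bar33.9 wrist 5006 c [ 0.4248 -0.2145] ang 64.5 len 0.107 w 0.015 ztop [0.2918 0.2946]
t 34.0 tcp [ 0.4249 -0.2161  0.2703] grasp [ 0.4249 -0.2161  0.2893] yaw_y -25.6 tilt 0.1 y_z 0.001 F [ 0.3 -0.1 -4.4] w 0.0133 q [-0.617, 0.095, 1.589, 0.001, 1.457, -0.171]
row [-1.3, 132.7, 0.4] [0.03, -0.05, -0.35] | rows pos 2.7 rot 0.0 tcp [ 0.544 -0.274  0.27 ]
```

Request:
servo_tool --pt "0 10 0 0 0 0" --pt "0 28 0 0 0 0" --pt "-1 52 0 0 0 0" --pt "-1 78 0 0 0 0" --pt "-1 102 0 0 0 0" --pt "-1 120 0 0 0 0" --pt "-1 130 0 0 0 0" --pt "-1 130 0 0 0 0"

```text
clock: 34.75
position: [0.5438, -0.2736, 0.27]
ee_rot: [0.001, 0.845, 0.534, 0.0]
contact_force: [-0.7, -0.2, -3.9]
width: 0.013
```

```bash
python3 bar.py .5433 -.2744 wrist,side .265 .31;python3 bar.py .6165 -.31 scene,side .23 .30; python3 plan.py .5433 -.2744 .2562 -25.2 0 0
```

```text
bar34.8 wrist 5024 c [ 0.544  -0.2717] ang 64.7 len 0.107 w 0.015 ztop [0.2915 0.2945]
bar34.8 side 163 c [ 0.5401 -0.2799] ang 67.3 len 0.095 w 0.016 ztop [0.2932 0.2992]
bar34.9 scene 221 c [ 0.6146 -0.3084] ang 64.5 len 0.107 w 0.022 ztop [0.2567 0.2618]
bar34.9 side 217 c [ 0.6173 -0.3083] ang 64.5 len 0.109 w 0.017 ztop [0.2584 0.2632]
t 35.0 tcp [ 0.5415 -0.2728  0.271 ] grasp [ 0.5415 -0.2728  0.29  ] yaw_y -25.4 tilt 0.0 y_z 0.001 F [ 0.1  0.7 -4.2] w 0.0132 q [-0.581, 0.298, 1.325, 0.0, 1.518, -0.138]
row [-0.7, 2.3, 33.8] [0.04, -0.0, -0.23] | rows pos 0.7 rot 0.0 tcp [ 0.543 -0.274  0.237]
```

Request:
servo_tool --pt "0 1 5 0 0 0" --pt "-1 2 11 0 0 0" --pt "-1 2 17 0 0 0" --pt "-1 2 23 0 0 0" --pt "-1 2 28 0 0 0" --pt "-1 2 31 0 0 0" --pt "-1 2 33 0 0 0" --pt "-1 2 33 0 0 0"

```text
clock: 35.75
position: [0.5436, -0.2751, 0.2376]
ee_rot: [0.0, 0.845, 0.534, 0.0]
contact_force: [-0.0, 0.9, -3.6]
width: 0.0134
```

Request:
servo_tool --pt "0 0 1 0 0 0" --pt "0 0 1.5 0 0 0" --pt "0 0 2 0 0 0" --pt "0 0 2 0 0 0"

```text
clock: 36.15
position: [0.5437, -0.2752, 0.2359]
ee_rot: [0.001, 0.845, 0.534, 0.0]
contact_force: [0.3, 0.9, -3.2]
width: 0.0132
```

```bash
python3 bar.py .5433 -.2744 wrist,side .23 .31; python3 plan.py; python3 - <<'E'
from h import *
shot("scene","r",(160,150,320,310),3.7); shot("side","r",(250,200,430,370),4)
E
```

```text
bar36.1 wrist 6570 c [ 0.5488 -0.2775] ang 130.3 len 0.137 w 0.101 ztop [0.2574 0.2604]
bar36.2 side 185 c [ 0.5503 -0.2859] ang 67.0 len 0.094 w 0.129 ztop [0.2591 0.2652]
t 36.2 tcp [ 0.5437 -0.2752  0.236 ] grasp [ 0.5437 -0.2752  0.255 ] yaw_y -25.4 tilt 0.1 y_z 0.002 F [-0.6 -0.3 -4.6] w 0.0131 q [-0.583, 0.315, 1.385, 0.0, 1.441, -0.139]
```

View pics/r_side.png

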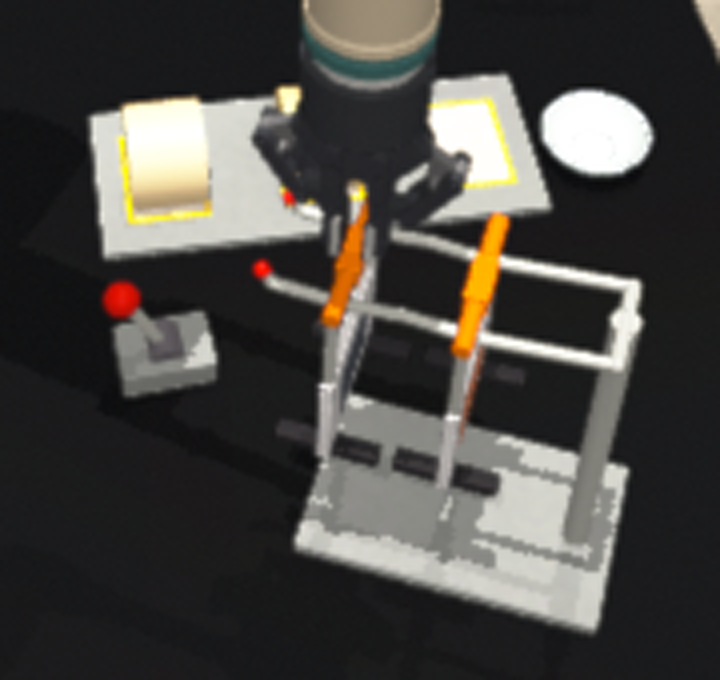

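View pics/r_scene.png

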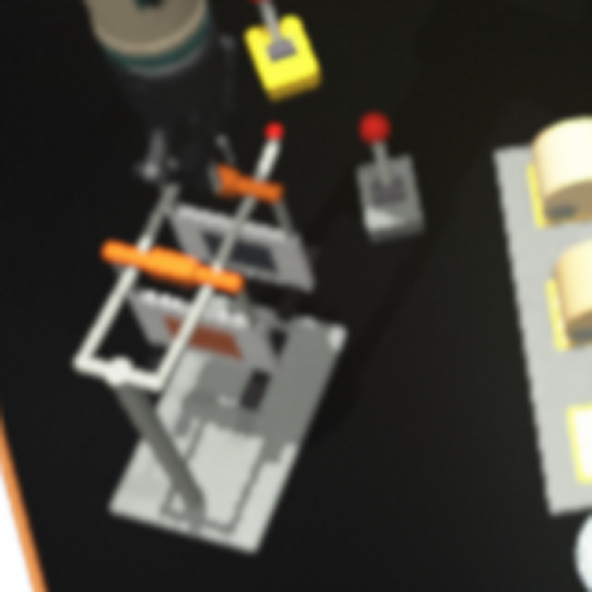

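Request:
servo_tool --pt "0 0 0.5 0 0 0" --pt "0 0 1 0 0 0" --pt "0 0 1 0 0 0"

```text
clock: 36.65
position: [0.5438, -0.2753, 0.2354]
ee_rot: [0.001, 0.845, 0.534, 0.001]
contact_force: [-1.6, -0.1, -1.1]
width: 0.0127
```

Request:
servo_tool --pt "0 0 0 0 0 0" --pt "0 0 0 0 0 0" --pt "0 0 0 0 0 0" --pt "0 0 0 0 0 0" --pt "0 0 0 0 0 0" --pt "0 0 0 0 0 0" --pt "0 0 0 0 0 0" --pt "0 0 0 0 0 0" --hand 0

```text
clock: 37.45
position: [0.5437, -0.2752, 0.2349]
ee_rot: [0.001, 0.845, 0.534, 0.0]
contact_force: [-0.1, -0.7, -0.5]
width: 0.0854
```

Request:
servo_tool --pt "0 0 -10 0 0 0" --pt "0 0 -25 0 0 0" --pt "0 0 -45 0 0 0" --pt "0 0 -65 0 0 0" --pt "0 0 -85 0 0 0" --pt "0 0 -110 0 0 0" --pt "0 0 -110 0 0 0"

```text
clock: 38.15
position: [0.545, -0.276, 0.3496]
ee_rot: [0.004, 0.845, 0.534, 0.002]
contact_force: [0.1, -0.6, -0.4]
width: 0.0856
```

```bash
cat > full.py <<'E'
from chk import *
import sys
tag=sys.argv[1]; S=[]
for n in["scene","side"]:
    im,d=cams.get_image(n); S.append((n,im,cloud(n,d))); cv2.imwrite(f"pics/{tag}_{n}.png",im[:,:,::-1])
for c in[(.451,.0145),(.576,.0145)]: pblk(c,S)
dr=np.array([np.cos(np.radians(-25.2)),np.sin(np.radians(-25.2))]); nn=np.array([-dr[1],dr[0]])
for c in[(.616,-.3085),(.5435,-.2745)]:
  for n,im,P in S:
    i=im.astype(int); q=P[...,:2]-np.array(c)
    with np.errstate(invalid="ignore"): m=(abs(q@dr)<.03)&(abs(q@nn)<.07)&(P[...,2]>.22)&(P[...,2]<.3)&(i[...,0]>90)&(i[...,0]-i[...,2]>60)&(i[...,0]-i[...,1]>20)
    p=P[m]; v=np.linalg.eigh(np.cov(p[:,:2].T))[1][:,-1]; t=(p[:,:2]-p[:,:2].mean(0))@v
    print("bar",n,len(p),(p[:,:2].mean(0)+v*(t.min()+t.max())/2).round(4),"ang %.1f"%(np.degrees(np.arctan2(v[1],v[0]))%180),"z",np.percentile(p[:,2],[50,97]).round(4))
for n,im,P in S:
    i=im.astype(int)
    with np.errstate(invalid="ignore"): m=(np.hypot(P[...,0]-.433,P[...,1]+.164)<.06)&(P[...,2]>.06)&(P[...,2]<.13)&(i[...,0]>120)&(i[...,1]<110)
    print("ball",n,m.sum(),P[m].mean(0).round(4),P[m].min(0).round(3),P[m].max(0).round(3))
E
python3 full.py s; python3 plan.py
```

```text
placed 1089 yaw 0.1 [0.4497 0.0139] flat ang -86.5 zc 0.0363 cost 0.0022
placed 1129 yaw 0.2 [0.5756 0.0154] flat ang -90.0 zc 0.0360 cost 0.0023
bar scene 223 [ 0.6162 -0.3094] ang 64.5 z [0.2565 0.2621]
bar side 219 [ 0.6172 -0.309 ] ang 64.6 z [0.2588 0.2629]
bar scene 202 [ 0.5442 -0.2769] ang 64.2 z [0.2563 0.2616]
bar side 211 [ 0.5453 -0.2765] ang 64.5 z [0.2584 0.2622]
ball scene 43 [ 0.407  -0.1639  0.0917] [ 0.393 -0.173  0.071] [ 0.415 -0.153  0.102]
ball side 62 [ 0.4046 -0.1681  0.0922] [ 0.393 -0.178  0.074] [ 0.416 -0.157  0.101]
t 38.2 tcp [ 0.5437 -0.2752  0.3457] grasp [ 0.5437 -0.2752  0.3647] yaw_y -25.4 tilt 0.2 y_z 0.003 F [ 0.7 -0.3 -0.8] w 0.0856 q [-0.583, 0.288, 1.162, 0.0, 1.688, -0.139]
```

```bash
python3 - <<'E'
import cv2,numpy as np
a=cv2.imread("pics/s_side.png");b=cv2.imread("pics/s_scene.png")
cv2.imwrite("pics/s2.png",np.hstack([cv2.resize(a[160:380,200:400],None,fx=2,fy=2),cv2.resize(b[140:360,180:380],None,fx=2,fy=2)]))
E
```

```text
(no output)
```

View pics/s2.png

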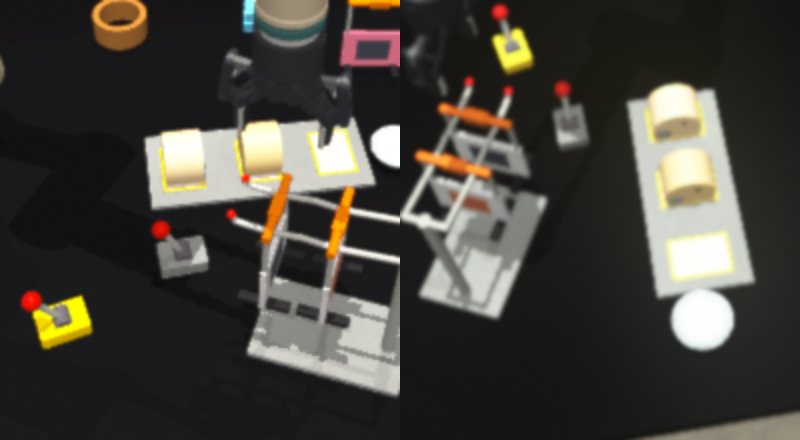

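View pics/s_scene.png

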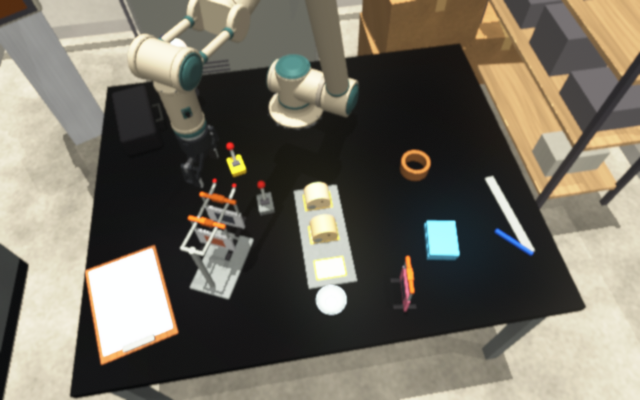

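Blocks and both absorbers are in place. Next I shut the gripper and move behind the grey lever's ball.

```bash
python3 plan.py .35 -.169 .27 -85 0 0; python3 - <<'E'
from m import *
import numpy as np
for p in pts([.385,-.21,.0205],[.49,-.12,.0275],lambda i:abs(i[...,0]-i[...,2])<60): print(len(p),cv2.minAreaRect((p[:,:2]*1000).astype(np.float32)))
E
```

```text
t 38.2 tcp [ 0.5437 -0.2752  0.3457] grasp [ 0.5437 -0.2752  0.3647] yaw_y -25.4 tilt 0.2 y_z 0.003 F [ 0.7 -0.3 -0.8] w 0.0856 q [-0.583, 0.288, 1.162, 0.0, 1.688, -0.139]
row [12.8, -220.9, 94.0] [0.17, -0.08, 59.57] | rows pos 4.8 rot 6.9 tcp [ 0.35  -0.169  0.251]
155 ((432.765625, -161.24472045898438), (70.92729949951172, 49.28836441040039), 2.7949836254119873)
205 ((433.44720458984375, -163.5315399169922), (71.64083862304688, 51.651641845703125), 6.725112438201904)
```

Request:
servo_tool --pt "2 -30 0 0 0 8" --pt "4 -65 0 0 0 16" --pt "6 -100 5 0 0 24" --pt "8 -135 20 0 0 32" --pt "10 -170 40 0 0 40" --pt "12 -200 60 0 0 48" --pt "13 -221 80 0 0 56" --pt "13 -221 94 0 0 59.5" --hand 255 --grip_force 30

```text
clock: 39.05
position: [0.3457, -0.1658, 0.2483]
ee_rot: [-0.001, 0.999, 0.042, -0.001]
contact_force: [0.8, -0.4, 0.7]
width: -0.0
```

```bash
python3 plan.py .355 -.168 .089 -85 0 0; python3 - <<'E'
from h import *
st,im,d,P=shot("wrist","t"); i=im.astype(int)
with np.errstate(invalid="ignore"): m=(np.hypot(P[...,0]-.433,P[...,1]+.164)<.06)&(P[...,2]>.06)&(P[...,2]<.13)&(i[...,0]>120)&(i[...,1]<110)
print("ball",m.sum(),P[m].mean(0).round(4),P[m].min(0).round(3),P[m].max(0).round(3))
E
```

```text
t 39.0 tcp [ 0.3457 -0.1658  0.2483] grasp [ 0.3458 -0.1659  0.2673] yaw_y -85.2 tilt 0.2 y_z -0.002 F [ 0.8 -0.4  0.7] w -0.0000 q [-0.629, -0.041, 1.785, 0.0, 1.401, 0.857]
row [9.5, 3.4, 178.3] [-0.14, 0.14, -0.15] | rows pos 3.6 rot 0.0 tcp [ 0.355 -0.168  0.07 ]
ball 529 [ 0.4043 -0.1612  0.0936] [ 0.391 -0.174  0.064] [ 0.417 -0.149  0.099]
```

View pics/t_wrist.png

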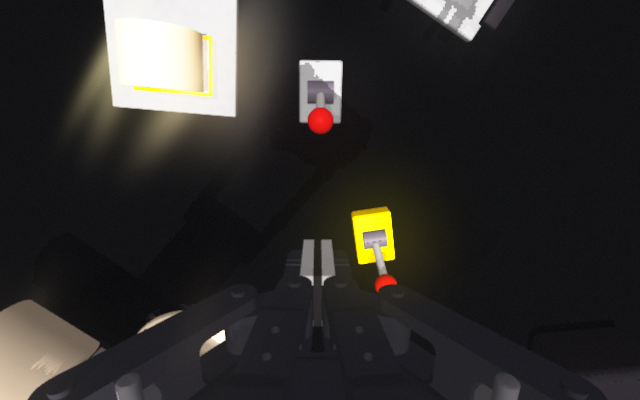

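Request:
servo_tool --pt "5 0 40 0 0 0" --pt "9 0 85 0 0 0" --pt "9 0 125 0 0 0" --pt "9 0 155 0 0 0" --pt "9 0 174 0 0 0" --pt "9 0 177 0 0 0" --pt "9 0 177 0 0 0"

```text
clock: 39.8
position: [0.3588, -0.1678, 0.0732]
ee_rot: [-0.0, 0.999, 0.045, 0.0]
contact_force: [1.1, -0.0, 1.1]
width: 0.0001
```

```bash
python3 plan.py; python3 full.py u
```

```text
t 39.8 tcp [ 0.3588 -0.1678  0.0732] grasp [ 0.3588 -0.1678  0.0922] yaw_y -84.9 tilt 0.0 y_z -0.000 F [ 1.1 -0.   1.1] w 0.0001 q [-0.614, 0.143, 2.072, 0.0, 0.927, 0.868]
placed 1089 yaw 0.0 [0.4496 0.0136] flat ang -90.0 zc 0.0362 cost 0.0025
placed 1140 yaw -0.4 [0.5757 0.0154] flat ang -90.0 zc 0.0362 cost 0.0025
bar scene 220 [ 0.616 -0.31 ] ang 64.3 z [0.2562 0.2616]
bar side 219 [ 0.6171 -0.309 ] ang 64.5 z [0.2584 0.2628]
bar scene 203 [ 0.5445 -0.2766] ang 64.3 z [0.2565 0.263 ]
bar side 212 [ 0.5455 -0.276 ] ang 64.7 z [0.2583 0.263 ]
ball scene 43 [ 0.407  -0.1636  0.092 ] [ 0.396 -0.174  0.072] [ 0.415 -0.153  0.101]
ball side 62 [ 0.4046 -0.1686  0.0928] [ 0.393 -0.177  0.07 ] [ 0.416 -0.158  0.102]
```

Request:
servo_tool --pt "10 0 0 0 0 0" --pt "20 0 0 0 0 0" --pt "30 0 0 0 0 0" --pt "40 0 0 0 0 0" --pt "50 0 0 0 0 0" --pt "60 0 0 0 0 0" --pt "70 0 0 0 0 0" --pt "76 0 0 0 0 0"

```text
clock: 40.7
position: [0.444, -0.1624, 0.0801]
ee_rot: [0.003, 0.999, 0.043, 0.01]
contact_force: [4.0, 6.0, 25.5]
width: -0.0002
```

Request:
servo_tool --pt "2 0 0 0 0 0" --pt "4 0 0 0 0 0" --pt "6 0 0 0 0 0" --pt "7 0 0 0 0 0" --pt "7 0 0 0 0 0"

```text
clock: 41.2
position: [0.4503, -0.1618, 0.0786]
ee_rot: [0.003, 0.999, 0.044, 0.009]
contact_force: [6.1, 4.8, 20.3]
width: 0.0001
```

```bash
python3 plan.py; python3 - <<'E'
from h import *
for n in ["scene","side","wrist"]:
    st,im,d,P=shot(n,"v"); i=im.astype(int)
    with np.errstate(invalid="ignore"): m=(np.hypot(P[...,0]-.44,P[...,1]+.164)<.06)&(P[...,2]>.06)&(P[...,2]<.13)&(i[...,0]>100)&(i[...,1]<90)
    if m.any(): print("ball",n,m.sum(),P[m].mean(0).round(4),P[m].min(0).round(3),P[m].max(0).round(3))
E
```

```text
t 41.2 tcp [ 0.4503 -0.1618  0.0786] grasp [ 0.4499 -0.1618  0.0976] yaw_y -85.0 tilt 1.1 y_z 0.006 F [ 6.1  4.8 20.3] w 0.0001 q [-0.494, 0.24, 1.92, 0.006, 0.963, 0.986]
ball scene 39 [ 0.4612 -0.1602  0.0943] [ 0.452 -0.171  0.074] [ 0.469 -0.149  0.109]
ball side 42 [ 0.4583 -0.1679  0.0937] [ 0.447 -0.173  0.073] [ 0.469 -0.153  0.106]
ball wrist 1357 [ 0.463  -0.1565  0.0947] [ 0.45  -0.17   0.084] [ 0.47  -0.145  0.115]
```

View pics/v_wrist.png

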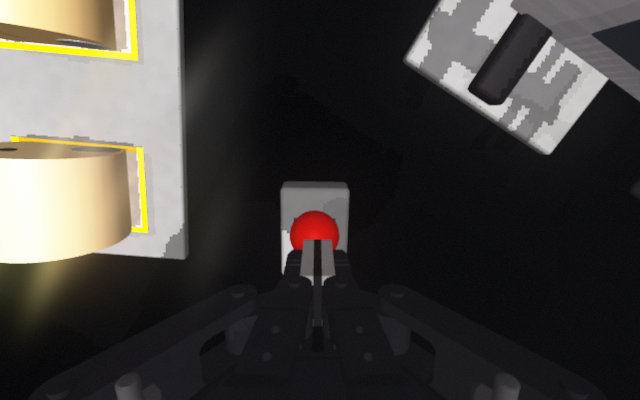

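Request:
servo_tool --pt "-8 0 0 0 0 0" --pt "-16 0 0 0 0 0" --pt "-25 0 0 0 0 0" --pt "-25 0 0 0 0 0"

```text
clock: 41.75
position: [0.4248, -0.164, 0.0813]
ee_rot: [0.003, 0.999, 0.043, 0.009]
contact_force: [-1.1, 9.2, 45.2]
width: 0.0001
```

```bash
python3 plan.py .418 -.163 .084 -85 0 0; python3 - <<'E'
from h import *
for n in ["scene","side","wrist"]:
    st,im,d,P=shot(n,"w"); i=im.astype(int)
    with np.errstate(invalid="ignore"): m=(np.hypot(P[...,0]-.44,P[...,1]+.164)<.06)&(P[...,2]>.06)&(P[...,2]<.13)&(i[...,0]>100)&(i[...,1]<90)
    if m.any(): print("ball",n,m.sum(),P[m].mean(0).round(4),P[m].min(0).round(3),P[m].max(0).round(3))
E
```

```text
t 41.8 tcp [ 0.4248 -0.164   0.0813] grasp [ 0.4244 -0.1639  0.1003] yaw_y -85.0 tilt 1.1 y_z 0.007 F [-1.1  9.2 45.2] w 0.0001 q [-0.526, 0.204, 1.963, 0.007, 0.956, 0.954]
row [-7.0, -1.7, 16.2] [0.38, -1.07, -0.02] | rows pos 0.4 rot 0.1 tcp [ 0.418 -0.163  0.065]
ball scene 51 [ 0.4385 -0.1613  0.0973] [ 0.424 -0.173  0.068] [ 0.452 -0.149  0.117]
ball side 45 [ 0.4378 -0.1686  0.0986] [ 0.424 -0.175  0.089] [ 0.448 -0.156  0.113]
ball wrist 1613 [ 0.4404 -0.1581  0.0992] [ 0.427 -0.172  0.088] [ 0.449 -0.146  0.113]
```

View pics/w_wrist.png

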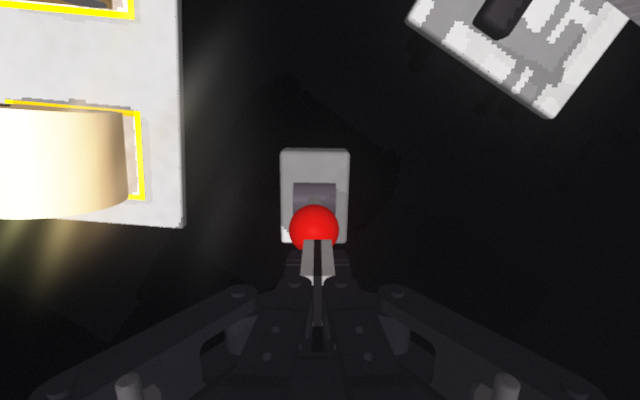

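Request:
servo_tool --pt "0 0 -10 0 0 0" --pt "0 0 -25 0 0 0" --pt "0 0 -45 0 0 0" --pt "0 0 -60 0 0 0" --pt "0 0 -60 0 0 0"

```text
clock: 42.4
position: [0.419, -0.1635, 0.1358]
ee_rot: [0.002, 0.999, 0.045, 0.003]
contact_force: [0.2, -0.3, 1.5]
width: -0.0002
```

```bash
python3 plan.py .38 -.165 .14 -85 0 0; python3 - <<'E'
from h import *
for n in ["scene","side","wrist"]:
    st,im,d,P=shot(n,"x"); i=im.astype(int)
    with np.errstate(invalid="ignore"): m=(np.hypot(P[...,0]-.44,P[...,1]+.164)<.06)&(P[...,2]>.06)&(P[...,2]<.13)&(i[...,0]>100)&(i[...,1]<90)
    if m.any(): print("ball",n,m.sum(),P[m].mean(0).round(4),P[m].min(0).round(3),P[m].max(0).round(3))
E
```

```text
t 42.4 tcp [ 0.419  -0.1635  0.1358] grasp [ 0.4189 -0.1634  0.1548] yaw_y -84.9 tilt 0.4 y_z 0.004 F [ 0.2 -0.3  1.5] w -0.0002 q [-0.527, 0.143, 1.881, 0.0, 1.111, 0.954]
row [-39.1, -2.0, 14.5] [0.22, -0.34, 0.1] | rows pos 0.8 rot 0.0 tcp [ 0.38  -0.165  0.121]
ball scene 50 [ 0.4376 -0.1618  0.0978] [ 0.424 -0.173  0.073] [ 0.449 -0.149  0.107]
ball side 65 [ 0.4356 -0.166   0.0999] [ 0.424 -0.176  0.087] [ 0.448 -0.154  0.109]
ball wrist 1165 [ 0.4374 -0.1587  0.0998] [ 0.423 -0.171  0.088] [ 0.448 -0.146  0.105]
```

View pics/x_wrist.png

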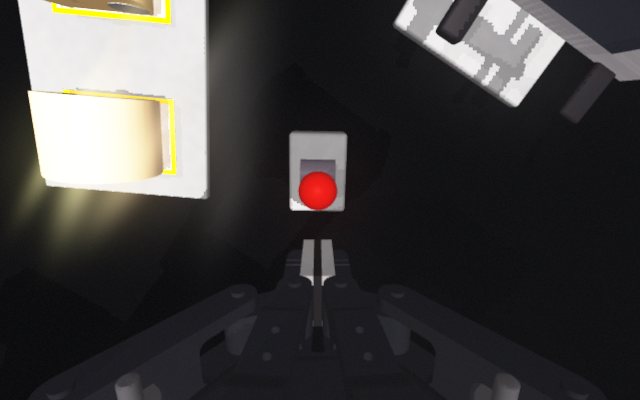

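Request:
servo_tool --pt "-20 0 0 0 0 0" --pt "-40 0 0 0 0 0" --pt "-40 0 20 0 0 0" --pt "-40 0 45 0 0 0" --pt "-40 0 70 0 0 0" --pt "-40 0 80 0 0 0" --pt "-40 0 80 0 0 0"

```text
clock: 43.25
position: [0.3754, -0.1653, 0.0519]
ee_rot: [-0.001, 0.999, 0.044, -0.001]
contact_force: [0.9, -0.3, -0.3]
width: 0.0002
```

```bash
python3 plan.py .44 -.163 .074 -85 0 0
```

```text
t 43.2 tcp [ 0.3754 -0.1653  0.0519] grasp [ 0.3755 -0.1653  0.0709] yaw_y -84.9 tilt 0.2 y_z -0.002 F [ 0.9 -0.3 -0.3] w 0.0002 q [-0.585, 0.195, 2.074, 0.0, 0.876, 0.897]
row [64.5, 3.4, -3.3] [-0.13, 0.14, 0.07] | rows pos 1.3 rot 0.0 tcp [ 0.44  -0.163  0.055]
```

Request:
servo_tool --pt "10 0 -3 0 0 0" --pt "20 1 -3 0 0 0" --pt "30 1 -3 0 0 0" --pt "38 2 -3 0 0 0" --pt "46 2 -3 0 0 0" --pt "53 2 -3 0 0 0" --pt "60 2 -3 0 0 0" --pt "60 2 -3 0 0 0"

```text
clock: 44.05
position: [0.4379, -0.163, 0.0566]
ee_rot: [0.0, 0.999, 0.044, 0.001]
contact_force: [-0.5, -0.8, 0.5]
width: 0.0001
```

```bash
python3 plan.py; cat > ball.py <<'E'
from h import *
import sys
for n in ["scene","side","wrist"]:
    st,im,d,P=shot(n,sys.argv[1]); i=im.astype(int)
    with np.errstate(invalid="ignore"): m=(np.hypot(P[...,0]-.44,P[...,1]+.164)<.06)&(P[...,2]>.055)&(P[...,2]<.13)&(i[...,0]>100)&(i[...,1]<90)
    if m.any(): print("ball",n,m.sum(),P[m].mean(0).round(4),P[m].min(0).round(3),P[m].max(0).round(3))
E
python3 ball.py y
```

```text
t 44.0 tcp [ 0.4379 -0.163   0.0566] grasp [ 0.4378 -0.1629  0.0756] yaw_y -84.9 tilt 0.1 y_z 0.001 F [-0.5 -0.8  0.5] w 0.0001 q [-0.506, 0.261, 1.96, 0.001, 0.919, 0.976]
ball scene 50 [ 0.464  -0.16    0.0915] [ 0.448 -0.172  0.079] [ 0.473 -0.149  0.1  ]
ball side 44 [ 0.465  -0.1651  0.0917] [ 0.453 -0.174  0.071] [ 0.474 -0.151  0.102]
ball wrist 2579 [ 0.4653 -0.1566  0.0932] [ 0.448 -0.169  0.082] [ 0.476 -0.144  0.099]
```

View pics/y_wrist.png

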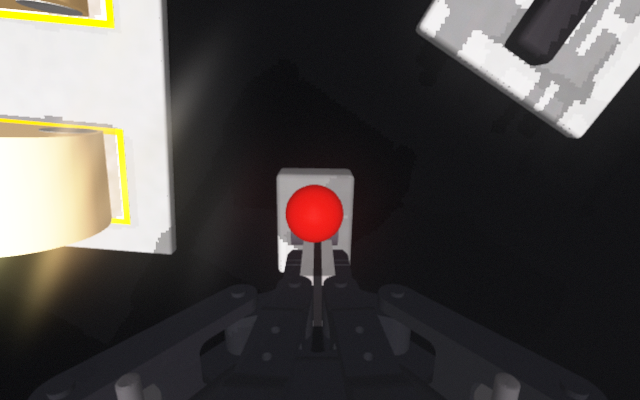

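Request:
servo_tool --pt "2 0 0 0 0 0" --pt "4 0 0 0 0 0" --pt "6 0 0 0 0 0" --pt "8 0 0 0 0 0" --pt "8 0 0 0 0 0"

```text
clock: 44.7
position: [0.4422, -0.1622, 0.0564]
ee_rot: [0.0, 0.999, 0.045, -0.002]
contact_force: [-6.1, -2.4, 2.6]
width: 0.0006
```

```bash
python3 plan.py;python3 ball.py z
```

```text
t 44.7 tcp [ 0.4422 -0.1622  0.0564] grasp [ 0.4423 -0.1622  0.0754] yaw_y -84.9 tilt 0.2 y_z 0.000 F [-6.1 -2.4  2.6] w 0.0006 q [-0.497, 0.269, 1.948, -0.003, 0.928, 0.985]
ball scene 48 [ 0.4682 -0.1596  0.0897] [ 0.45  -0.17   0.076] [ 0.48  -0.147  0.098]
ball side 43 [ 0.4693 -0.1647  0.0882] [ 0.456 -0.173  0.068] [ 0.479 -0.15   0.1  ]
ball wrist 2511 [ 0.4692 -0.1564  0.0913] [ 0.453 -0.169  0.081] [ 0.48  -0.144  0.097]
```

Request:
servo_tool --pt "2 0 0 0 0 0" --pt "3 0 0 0 0 0" --pt "3 0 0 0 0 0"

```text
clock: 45.15
position: [0.4423, -0.1621, 0.0563]
ee_rot: [0.0, 0.999, 0.046, -0.005]
contact_force: [-12.5, -3.6, 7.7]
width: 0.0
```

```bash
python3 plan.py;python3 ball.py z2
```

```text
t 45.1 tcp [ 0.4423 -0.1621  0.0563] grasp [ 0.4425 -0.1621  0.0753] yaw_y -84.8 tilt 0.6 y_z 0.000 F [-12.5  -3.6   7.7] w 0.0000 q [-0.495, 0.272, 1.944, -0.007, 0.934, 0.989]
ball scene 49 [ 0.4678 -0.1596  0.0895] [ 0.451 -0.17   0.077] [ 0.478 -0.147  0.099]
ball side 43 [ 0.4693 -0.1651  0.0887] [ 0.455 -0.172  0.068] [ 0.48  -0.151  0.097]
ball wrist 2520 [ 0.4693 -0.1563  0.0912] [ 0.454 -0.169  0.081] [ 0.48  -0.144  0.097]
```

The lever is against its stop: the force doubled with no further travel. Backing off and raising the arm clear.

Request:
servo_tool --pt "-8 0 0 0 0 0" --pt "-20 0 0 0 0 0" --pt "-40 0 0 0 0 0" --pt "-70 0 0 0 0 0" --pt "-75 0 -30 0 0 0" --pt "-75 0 -80 0 0 0" --pt "-75 0 -130 0 0 0" --pt "-75 0 -180 0 0 0"

```text
clock: 46.1
position: [0.3724, -0.1682, 0.2387]
ee_rot: [0.001, 0.999, 0.044, 0.002]
contact_force: [0.7, -0.9, -0.6]
width: 0.0002
```

Request:
servo_tool --pt "0 0 -20 0 0 0" --pt "0 0 -40 0 0 0" --pt "0 0 -40 0 0 0" --pt "0 0 -40 0 0 0"

```text
clock: 46.5
position: [0.3725, -0.1683, 0.2762]
ee_rot: [0.0, 0.999, 0.044, 0.001]
contact_force: [-0.2, -0.5, 0.4]
width: 0.0002
```

```bash
python3 plan.py;python3 ball.py z3; python3 full.py z4 | head -6; python3 - <<'E'
from h import *
for n in["scene","side"]:
    im,d=cams.get_image(n); P=cloud(n,d)
    for q in ["tape_roll","blue_pack","dish"]:
        for r in spotter.outline_of(q,n)[:1]:
            p=P[r["region"]]; print(n,q,np.nanmedian(p,0).round(3))
    o=[(round(r["conf"],2),r["rect"]) for r in spotter.outline_of("block_a_mid",n)]; print(o)
E
```

```text
t 46.5 tcp [ 0.3725 -0.1683  0.2762] grasp [ 0.3725 -0.1683  0.2952] yaw_y -84.9 tilt 0.1 y_z 0.001 F [-0.2 -0.5  0.4] w 0.0002 q [-0.595, -0.016, 1.693, 0.001, 1.463, 0.887]
ball scene 46 [ 0.4696 -0.1584  0.0902] [ 0.46  -0.17   0.079] [ 0.479 -0.147  0.1  ]
ball side 67 [ 0.4666 -0.1636  0.0903] [ 0.456 -0.175  0.068] [ 0.48  -0.151  0.101]
ball wrist 501 [ 0.4659 -0.1569  0.091 ] [ 0.454 -0.17   0.063] [ 0.479 -0.144  0.098]
placed 1086 yaw 0.0 [0.4496 0.0139] flat ang -89.3 zc 0.0362 cost 0.0022
placed 1143 yaw -0.1 [0.5756 0.0153] flat ang -89.3 zc 0.0363 cost 0.0025
bar scene 221 [ 0.6162 -0.3097] ang 64.5 z [0.2562 0.2621]
bar side 218 [ 0.6177 -0.3079] ang 64.5 z [0.2581 0.2621]
bar scene 204 [ 0.5439 -0.277 ] ang 64.5 z [0.2559 0.2624]
bar side 212 [ 0.5451 -0.2769] ang 64.6 z [0.2581 0.2626]
scene tape_roll [0.376 0.371 0.037]
scene blue_pack [0.679 0.373 0.043]
scene dish [0.8   0.001 0.011]
[(0.95, [310.7, 213.7, 27.9, 29.8])]
side blue_pack [0.669 0.354 0.043]
side dish [0.813 0.013 0.013]
[(0.87, [317.3, 217.4, 23.9, 31.4])]
```

View pics/z4_side.png

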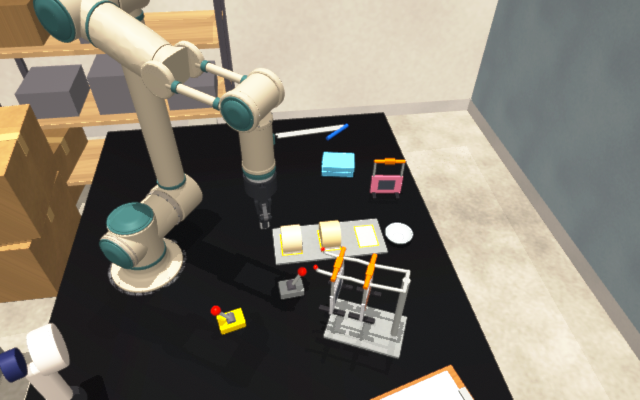

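View pics/z4_scene.png

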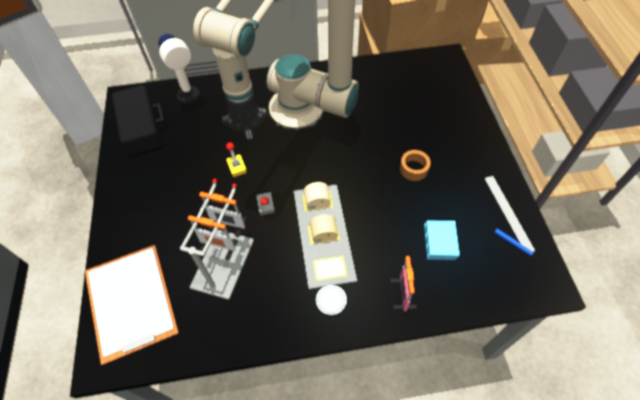

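```bash
python3 -c "
from rig import sign_off
print(sign_off())"
```

```text
the job is handed in; nothing more can be done
None
```

I set both blocks on the board, hung both absorbers and pushed the lever to ready, then handed the job in at about 47 s of the 210 s. I don't know the verdict, as `sign_off` reports none.

- **Blocks:** Only two blocks showed in the pictures; I found no third. Both sit flat side down, on place0 and place1. The last fits put each within 2 mm of the place centre, within about 1° of level and of the row, at a height of 0.036 m. I saw no sign of either being knocked.
- **Absorbers:** The copper one hangs at `hook_far` and the dark one at `hook_near`. Both bars are level across both prongs and within 1° of square to them, and their positions held steady over several checks.
- **Lever:** My first push went wrong. The fingertip rode onto the red ball and pulled the lever back to mid-travel, and the wrist force reached about 45 N. I raised the tool, pushed again lower down, and met the stop: force rose from 6 to 12.5 N with no further movement. From the ball's position I estimate about 0.93 rad, above the 0.85 needed, though full travel is 1.0. It stayed there after the arm backed off.
- **Bystanders:** The blue packs read within 2 mm of the start and the tape roll within 5 mm (scene camera only). The dish read the same from the side camera. The scene camera had no starting dish reading to compare, and its final reading differs from the side camera's by about 18 mm, but the dish looks unmoved in both pictures. I never touched the pink or yellow look-alikes.
- **Arm:** It is clear of everything, with the gripper shut about 28 cm above the bench.

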